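Park the conductivity probe in its storage cylinder

TASK

Put the conductivity probe away: slide its tall clear storage cylinder along the bench until the open mouth is right under the probe, pushing it low on its body from outside so that it stays upright, never taking it between the fingers, lifting or tipping it. Then press the front of the white probe holder down from above, without gripping it, until it stops, so that the probe stands inside the cylinder, and move clear. Leave everything else where it stands.

Things in the scene. Friction and masses are not known exactly. Their poses are not given: they have to be found in the camera images.
- cylinder: the probe's storage cylinder: tall clear loose measuring cylinder, 200 tall, about 0.2 kg; round tube 42 outside, 37 inside, open on top; white six-sided foot 80 across flats (92 corners), 12 thick, with a collar 50 across up to 18 (mm). Pushed 20 to 45 mm above the bench it slides, much higher it tips (friction 0.5 to 0.7). Origin: centre of its underside, z up
- cylinder_mouth (a point): centre of the cylinder's open mouth, on the tube's axis, 200 mm above its underside
- stand: fixed probe stand: base plate 16 thick, 130 wide, from 45 in front of the rod to 95 behind; upright rod 12 thick, 454 tall (mm). Origin: foot of the rod at bench level; its -x axis points from the rod along the arm to the probe. The arm, 18 wide, runs from a collar on the rod to the white holder; the probe's axis is 140 mm from the rod
- probe_arm (a joint): position of the arm with holder and probe, m: 0 is highest, it grows as the arm is pressed down, 0.100 is the lower stop. It stands at 0 to 0.02 at the start, slides only straight up and down and stays where it is left (friction); pressing it down takes about 4 to 6 N, and at the stop it is rigid
- probe_tip (a point): lower end of the black probe, 12 mm in diameter, which hangs vertically and reaches 75 mm below the holder's underside. The tip is 220 to 240 mm above the bench at the start, 140 mm at the lower stop (60 mm inside the cylinder)
- press_place (a point): where to press: a black plug 18 across on the flat top of the white holder (74 long, 38 wide, 16 thick), 34 from the probe's axis on the side away from the rod, 18 from the holder's front end, 91 above the probe's tip, 311 to 331 above the bench at the start (mm). The probe's grey head, 16 thick, stands 46 mm above the holder's top
- wash_bottle: opaque white plastic wash bottle with a bent thin spout, round, 62 across, 182 tall (mm), loose on the bench; a bystander to leave alone. Origin: centre of its underside
- beaker: clear squat beaker, 72 across, 95 tall, open (mm), loose on the bench; a bystander to leave alone. Origin: centre of its underside
- reagent_bottle: brown glass reagent bottle with a blue cap, 68 across, 140 tall (mm), loose on the bench; a bystander to leave alone. Origin: centre of its underside
- sample_jar: small glass jar with a white cap, 48 across, 65 tall (mm), loose on the bench; a bystander to leave alone. Origin: centre of its underside
- tip_box: pipette-tip box with a bluish lid, 85 x 122 x 65 tall (mm), loose on the bench; a bystander to leave alone. Origin: centre of its underside
- tube_rack: white rack with red-capped tubes, 70 x 200, 100 tall (mm), loose on the bench; a bystander to leave alone. Origin: centre of its underside
- culture_dishes: two stacked flat culture dishes, 94 across, 33 tall (mm), loose on the bench; a bystander to leave alone. Origin: centre of its underside
There are look-alikes about, which are no part of the job. What is shaped like the cylinder but turquoise is not meant.

How it is judged:
By the outcome, as a careful person would: the job done as asked, in the order asked, and still so for the second after the job is handed in, with the robot touching nothing.
It also fails if it takes over 61 s, if anything falls off the work surface, if the arm or the gripper's body presses on something with over 40 N, if the wrist force passes 120 N, or if a joint passes its speed limit or range.

ROBOT

A 7-joint arm with a two-finger parallel gripper is mounted at the origin on the work surface. World frame = base frame: x ahead of the robot, y to its left, z up, the work surface at z = 0. Lengths are in m, angles in rad, forces in N, time in s.
With the tool pointing down it reaches from about 0.425 to 1.025 m from the base axis. Payload 9.4 kg.
Tool frame: the origin (TCP) lies midway between the tips of the shut fingers; the grasp point (between the pads) lies 19 mm behind it; z points along the fingers, x is the direction in which the jaws open and shut, and the axes are right-handed (so a half turn about z gives the same grasp; the last joint's range is limited). The gripper opens to 85 mm and grips with 20 to 120 N. Pads are 22 mm wide; open, the fingers measure 114 mm over their backs; the gripper's body (76 mm by 85 mm) begins 54 mm behind the grasp point. The pads swing forward as they close: fully open they stand 13 mm farther back than shut.
Start: joints at [1.043, 0.599, -0.003, 1.599, 0.002, 0.943, -0.08], TCP at [0.316, -0.653, 0.231] pointing down, gripper open.
Joint ranges: [-2.57, 2.57], [-0.35, 1.97], [-1.29, 1.29], [0.11, 2.56], [-1.05, 4.19], [0.11, 1.86], [-2.63, 2.63]. Speed limits (rad/s): [2.22, 2.22, 3.01, 3.01, 3.14, 3.14, 3.14].

INTERFACE

Orientations are given as a unit quaternion [w, x, y, z].
In Python, from workcell import env gives the robot as it stands.
- The arm moves only by the shell command python3 -m crank 'ROWS' [FORCE]. ROWS is a JSON object of lists of equal length, an entry for each row: "claw": the closure, from 0 (fully open) to 1 (shut); "dp": the shift along the tool's x, y, z in mm, a list of three; "angular": the turn, a rotation vector about the tool's x, y, z in degrees, a list of three. A call has 1 to 20 rows; each row is the pose to reach, as a shift and turn from the pose measured when the call began, along the tool's axes at that moment; what a row does not reach only later rows make up. A row lasts 1/8 s, in which the tool goes at most 62.5 mm and 10.7 degrees, less where a joint would pass 70% of its speed; a pose out of reach is approached as far as the arm can. A call with a gripper value outside its range is refused whole. The fingers move at their own pace and stop on an object; FORCE is the grip in N (left out, the last holds). Time passes only in rows, so rows that repeat a pose let the fingers close. It gives the time, the measured TCP pose, the force and the opening at its end, in the units of the state.
- env.read_state(): the state, without advancing time (a new reading comes with each control period).
- env.read_camera(name): name is "scene" or "top"; returns (picture, depth): 420x560x3 uint8, red, green, blue; 420x560 float32, m along the optical axis (not along the pixel's ray), 0 where there is no reading.
- env.camera_info(name): a dict with "mtx" (3x3 intrinsics, pixels), "R" (3x3) and "t" (3): a world point X has camera coordinates R X + t. Camera axes: x right, y down, z forward; pixel columns grow to the right and rows downward; lengths in m; the calibration is good to about 2 mm. A picture is of the moment at which its call begins. camera_info takes no time and is no camera call.
- env.hand_in(): hands the job in, once; it reports no verdict.
The state is a dict: "time": time; "joints": joint angles; "qd": joint speeds; "effort": joint torques, N m; "tcp_pos": TCP position; "tcp_rot": TCP orientation; "ft_force": force on the tool from outside, world axes, zero at the start; "torque": the same for the moment, N m; "opening": finger opening in m.
Only numpy, scipy, OpenCV 4.12 (cv2) and the standard library are available. Lean on these libraries where they do the work, as an engineer would, in place of code of your own. Each camera call takes 0.05 s, during which the arm holds its last target.

## Working session

There is one attempt and no reset: what is moved stays moved. The work goes in short steps, Python scripts to look and compute and a shell command to move; the robot and the scene stay as the last step left them, time stands still between calls to the robot, and variables do not carry over. Pictures are saved under pics/ and viewed, and the job is handed in when it is done.

```bash
ls; mkdir -p pics; python3 - <<'E'
from workcell import env
import cv2,numpy as np
for n in ("scene","top"):
    p,d=env.read_camera(n); cv2.imwrite(f"pics/{n}0.png",p[:,:,::-1]); np.save(f"pics/{n}0.npy",d)
    i=env.camera_info(n); print(n,i['mtx'],i['R'],i['t'])
s=env.read_state(); print(s)
E
```

```text
pics
scene [[389.49848404   0.         277.33373982]
 [  0.         389.49848404 211.37360436]
 [  0.           0.           1.        ]] [[-0.86700541  0.49819884 -0.00997673]
 [ 0.32254973  0.54584066 -0.7733173 ]
 [-0.37982008 -0.67368828 -0.6339407 ]] [ 0.50529445 -0.02072825  1.54436394]
top [[386.51998685   0.         278.24437357]
 [  0.         386.51998685 209.30646646]
 [  0.           0.           1.        ]] [[ 0.00874439 -0.99978387 -0.01886149]
 [-0.99245765 -0.00637075 -0.12242236]
 [ 0.12227574  0.01978974 -0.99229885]] [0.00929477 0.62732611 1.1884807 ]
{'time': 0.1, 'joints': array([ 1.04327974,  0.60006821, -0.00252396,  1.60010437,  0.00178425,
        0.94288079, -0.0797699 ]), 'qd': array([ 0.00123626, -0.0006402 ,  0.0013029 , -0.00118973, -0.00053901,
        0.00056884,  0.00074985]), 'effort': array([ 5.48624201e-03, -7.77996469e+01,  1.56999361e+00, -2.58626980e+01,
        1.26136860e-02,  5.53309772e-03, -1.35493707e-05]), 'tcp_pos': array([ 0.31566745, -0.65217333,  0.23046744]), 'tcp_rot': array([-3.29287666e-04,  8.47277097e-01, -5.31150627e-01, -6.50726651e-04]), 'ft_force': array([ 0.03819847,  0.04271162, -0.80322996]), 'torque': array([-0.03831467, -0.0476175 ,  0.00065843]), 'opening': 0.08539898183574915}
```

View pics/scene0.png

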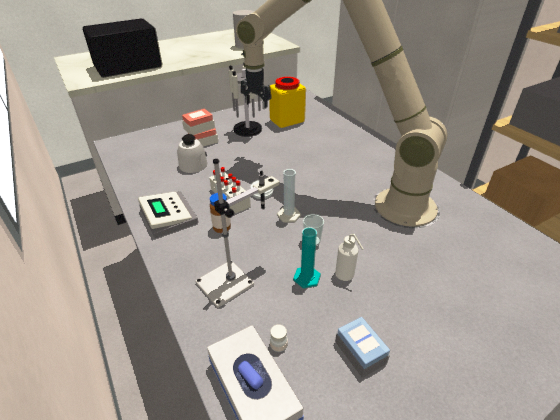

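View pics/top0.png

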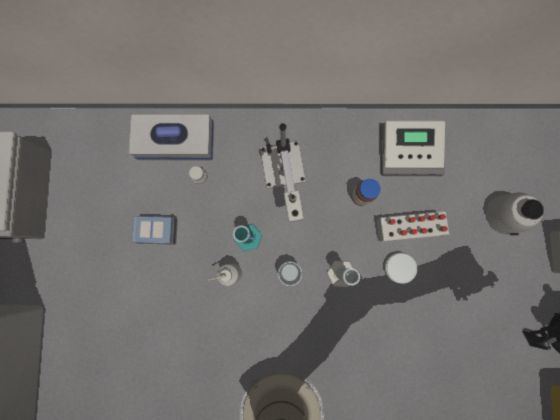

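The scene view shows the clear cylinder at (289,195) with its white foot at (289,214). The turquoise look-alike is at (307,258). In the top view the clear one has its mouth at about (352,278) and the turquoise one at (243,235). The clear one with the white foot fits the description, so I'll confirm it in enlarged crops.

```bash
python3 - <<'E'
import cv2,numpy as np
a=cv2.imread("pics/top0.png")
cv2.imwrite("pics/c1.png",cv2.resize(a[120:300,220:400],None,fx=4.4,fy=3.3333,interpolation=cv2.INTER_CUBIC)[:600])
b=cv2.imread("pics/scene0.png")
cv2.imwrite("pics/c2.png",cv2.resize(b[150:300,190:390],None,fx=4,fy=4,interpolation=cv2.INTER_CUBIC))
E
```

```text
(no output)
```

View pics/c1.png

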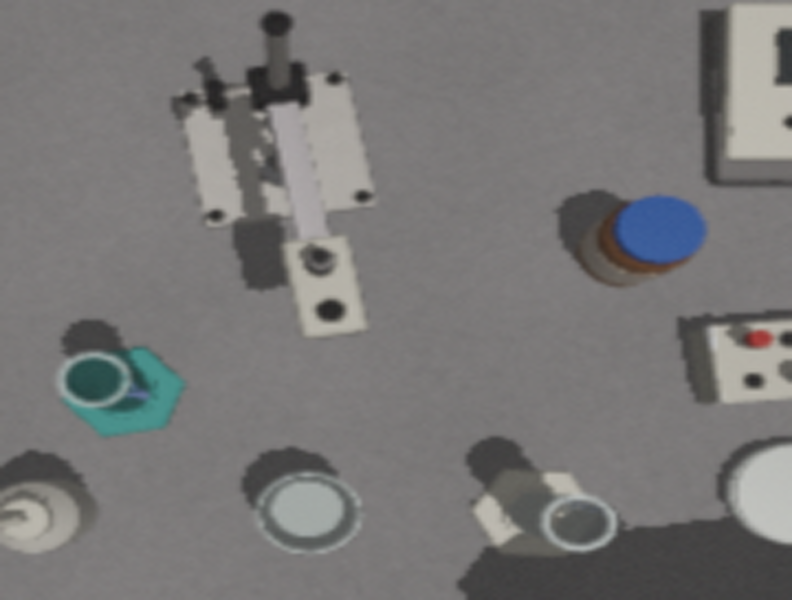

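View pics/c2.png

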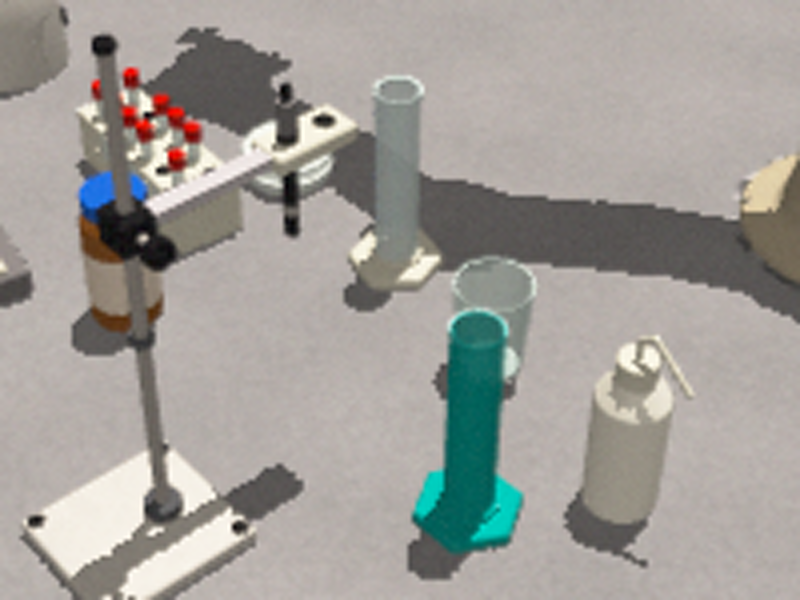

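The crops confirm it: the clear tube with the white foot (top 352,276; scene 289,172) is the one meant, and the turquoise one isn't. The plug is at top (295,213) and scene (271,180), and the probe tip at scene (263,208.7).

```bash
cat > h.py <<'E'
from workcell import env
import numpy as np,cv2
I={n:env.camera_info(n) for n in("scene","top")}
def ray(n,uv):
    i=I[n];R=np.array(i['R']);t=np.array(i['t']);d=R.T@np.linalg.inv(i['mtx'])@[uv[0],uv[1],1];return -R.T@t,d
def atz(n,uv,z):
    c,d=ray(n,uv);return c+d*(z-c[2])/d[2]
def proj(n,X):
    i=I[n];p=i['mtx']@(np.array(i['R'])@X+np.array(i['t']));return p[:2]/p[2]
def tri(a,b):
    A=np.zeros((3,3));v=np.zeros(3)
    for n,uv in(("scene",a),("top",b)):
        c,d=ray(n,uv);d=d/np.linalg.norm(d);P=np.eye(3)-np.outer(d,d);A+=P;v+=P@c
    return np.linalg.solve(A,v)
E
python3 - <<'E'
from h import *
np.set_printoptions(precision=4,suppress=True)
print("mouth",tri((289.5,172.5),(351.6,276.3)),atz("scene",(289.5,172.5),.2),atz("top",(351.6,276.3),.2))
print("foot",atz("scene",(288.75,215.5),.012),atz("top",(341.1,273.9),.012))
p=tri((271,180),(295,213));print("plug",p)
print("headtop",tri((190+286/4,150+88/4),(220+318/4.4,120+255/3.333)))
print("holder corners top",[atz("top",(220+x/4.4,120+y/3.3333),p[2]) for x,y in((285,243),(346,238),(366,328),(305,336))])
print("rodtop",tri((190+105/4,150+45/4),(220+277/4.4,120+22/3.333)))
print("rodtop z",atz("top",(220+277/4.4,120+22/3.333),.454),atz("scene",(190+105/4,150+45/4),.454))
print("tip d",[ (z,atz("scene",(263,208.7),z)) for z in(.22,.23,.24)])
for n,uv,z in(("beaker",(220+307/4.4,120+512/3.333),.095),("turq",(220+95/4.4,120+380/3.333),.2),("brown",(220+659/4.4,120+230/3.333),.14),("dish",(401,268),.033),("wash",(228,275),.1)):print(n,atz("top",uv,z))
for x in((382,218),(445,212),(449,234),(384,240)):print("rack",atz("top",x,.05))
print([atz("top",(220+x/4.4,120+y/3.333),.016) for x,y in ((180,100),(345,75),(375,203),(208,224))])
E
```

```text
mouth [ 0.4254 -0.1872  0.1973] [ 0.426  -0.1825  0.2   ] [ 0.4273 -0.1879  0.2   ]
foot [ 0.4334 -0.1722  0.012 ] [ 0.4256 -0.1864  0.012 ]
plug [ 0.5836 -0.032   0.3135]
headtop [ 0.6175 -0.0244  0.3575]
holder corners top [array([ 0.6343, -0.0072,  0.3135]), array([ 0.6383, -0.0414,  0.3135]), array([ 0.5713, -0.0527,  0.3135]), array([ 0.5652, -0.0188,  0.3135])]
rodtop [ 0.7549 -0.0018  0.4494]
rodtop z [ 0.7551 -0.0028  0.454 ] [0.7561 0.007  0.454 ]
tip d [(0.22, array([ 0.6145, -0.0284,  0.22  ])), (0.23, array([ 0.6201, -0.0173,  0.23  ])), (0.24, array([ 0.6256, -0.0063,  0.24  ]))]
beaker [ 0.4284 -0.0229  0.095 ]
turq [0.5386 0.1106 0.2   ]
brown [ 0.6761 -0.2544  0.14  ]
dish [ 0.4463 -0.3696  0.033 ]
wash [0.4228 0.1599 0.1   ]
rack [ 0.6006 -0.3102  0.05  ]
rack [ 0.6207 -0.5061  0.05  ]
rack [ 0.5522 -0.5154  0.05  ]
rack [ 0.5321 -0.3148  0.05  ]
[array([0.8268, 0.0734, 0.016 ]), array([ 0.8526, -0.0501,  0.016 ]), array([ 0.7238, -0.0726,  0.016 ]), array([0.7024, 0.0509, 0.016 ])]
```

```bash
cat >> h.py <<'E'
from scipy.spatial.transform import Rotation as Ro
np.set_printoptions(precision=4,suppress=True)
def Rtool(azdeg,tilt):
    a=np.radians(azdeg);t=np.radians(tilt)
    f=np.array([np.cos(a),np.sin(a),0]);z=np.array([0,0,-1.])
    x=np.cross(-f,z);M=np.c_[x,-f,z]
    return M@Ro.from_euler('x',tilt,degrees=True).as_matrix()
def plan(p,M=None):
    s=env.read_state();q=s['tcp_rot'];R0=Ro.from_quat([q[1],q[2],q[3],q[0]])
    print("t",s['time'],"pos",s['tcp_pos'],"F",s['ft_force'],"j",s['joints'])
    d=R0.inv().apply(np.array(p)-s['tcp_pos'])*1000
    w=np.zeros(3) if M is None else (R0.inv()*Ro.from_matrix(M)).as_rotvec(degrees=True)
    print("dp",d.round(1),"ang",w.round(1)); 
    print("axes x,y,z in world:",R0.as_matrix().T.round(3).tolist())
E
python3 -c "
from h import *
plan([.376,-.229,.231],Rtool(40,35));plan([.376,-.229,.231],Rtool(40,0))"
```

```text
t 0.1 pos [ 0.3157 -0.6522  0.2305] F [ 0.0382  0.0427 -0.8032] j [ 1.0433  0.6001 -0.0025  1.6001  0.0018  0.9429 -0.0798]
dp [-354.6 -238.7   -0. ] ang [ 34.8  -4.2 -13.7]
axes x,y,z in world: [[0.436, -0.9, -0.001], [-0.9, -0.436, 0.0], [-0.001, 0.001, -1.0]]
t 0.1 pos [ 0.3157 -0.6522  0.2305] F [ 0.0382  0.0427 -0.8032] j [ 1.0433  0.6001 -0.0025  1.6001  0.0018  0.9429 -0.0798]
dp [-354.6 -238.7   -0. ] ang [ -0.    0.1 -14.2]
axes x,y,z in world: [[0.436, -0.9, -0.001], [-0.9, -0.436, 0.0], [-0.001, 0.001, -1.0]]
```

```bash
python3 -m crank '{"claw":[1,1,1,1,1,1,1,1,1,1,1,1],"dp":[[-35,-24,0],[-70,-48,0],[-106,-72,0],[-142,-96,0],[-177,-120,0],[-213,-143,0],[-248,-167,0],[-284,-191,0],[-320,-215,0],[-355,-239,0],[-355,-239,0],[-355,-239,0]],"angular":[[3.5,-0.4,-1.4],[7,-0.8,-2.7],[10.4,-1.2,-4.1],[14,-1.7,-5.5],[17.4,-2.1,-6.8],[21,-2.5,-8.2],[24.4,-2.9,-9.6],[28,-3.4,-11],[31.3,-3.8,-12.3],[34.8,-4.2,-13.7],[34.8,-4.2,-13.7],[34.8,-4.2,-13.7]]}'; python3 - <<'E'
from h import *
plan([.376,-.229,.030],Rtool(40,35))
for n in("scene","top"):
    p,d=env.read_camera(n); cv2.imwrite(f"pics/{n}1.png",p[:,:,::-1])
E
```

```text
time: 1.6
tcp_pos: [0.3762, -0.2296, 0.2309]
tcp_rot: [-0.272, 0.864, -0.404, 0.128]
ft_force: [0.4, 0.5, 0.2]
opening: -0.0002
t 1.6 pos [ 0.3762 -0.2296  0.2309] F [0.4252 0.4809 0.1662] j [ 1.3481  0.4014 -0.6561  2.3027 -0.7432  0.5523  0.5153]
dp [ -0.8 114.9 164.8] ang [ 0.1 -0.1 -0.1]
axes x,y,z in world: [[0.641, -0.767, 0.001], [-0.629, -0.526, -0.573], [0.44, 0.367, -0.82]]
```

View pics/scene1.png

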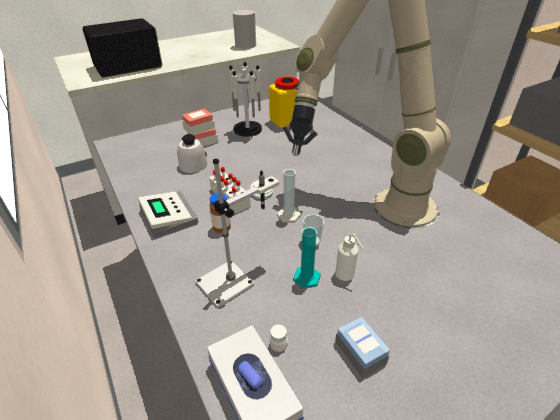

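View pics/top1.png

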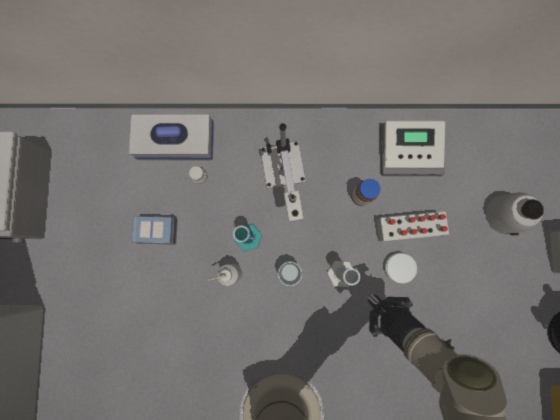

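The pose is reachable. The gripper tip at top (375,300) is behind the cylinder, with its mouth at (352,277), and the shadow is now off it. I'll refine its position.

```bash
python3 - <<'E'
import cv2,numpy as np
a=cv2.imread("pics/top1.png"); b=cv2.imread("pics/scene1.png")
A=cv2.resize(a[250:310,310:400],None,fx=8,fy=8,interpolation=cv2.INTER_CUBIC)
cv2.imwrite("pics/c3.png",A)
cv2.imwrite("pics/c4.png",cv2.resize(b[160:230,250:330],None,fx=8,fy=8,interpolation=cv2.INTER_CUBIC))
E
```

```text
(no output)
```

View pics/c3.png

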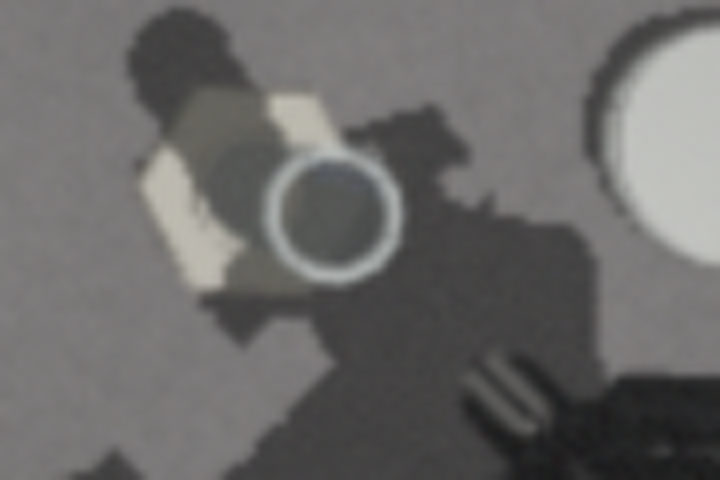

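View pics/c4.png

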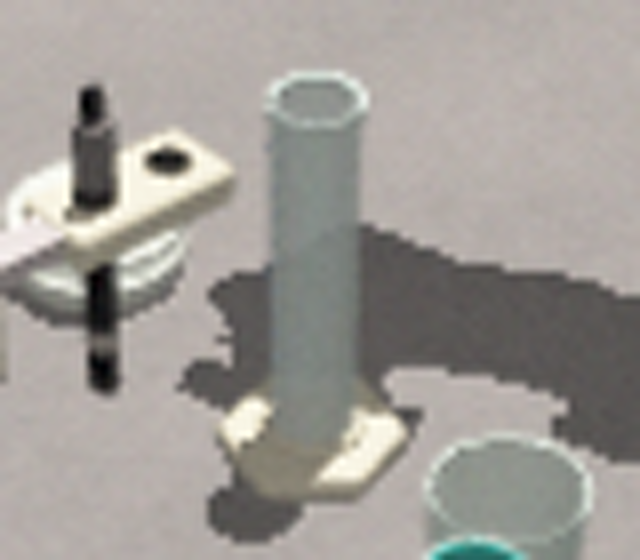

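Cylinder C ≈ (0.427,-0.187), target T ≈ (0.617,-0.026), so a push of about 250 mm at azimuth 40.3°. Descending behind it now.

```bash
python3 -m crank '{"claw":[1,1,1,1,1,1,1,1,1],"dp":[[0,16,24],[0,33,47],[0,49,71],[0,66,94],[0,82,118],[0,98,141],[0,110,158],[0,115,165],[0,115,165]],"angular":[[0,0,0],[0,0,0],[0,0,0],[0,0,0],[0,0,0],[0,0,0],[0,0,0],[0,0,0],[0,0,0]]}'; python3 - <<'E'
from h import *
plan(np.array([.427,-.187,.030])+[.763*.15,.646*.15,0],Rtool(40,35))
for n in("scene","top"):
    p,d=env.read_camera(n); cv2.imwrite(f"pics/{n}2.png",p[:,:,::-1])
    (u,v)=(240,140) if n=="scene" else (300,230)
    cv2.imwrite(f"pics/{n}2c.png",cv2.resize(p[v:v+100,u:u+130,::-1],None,fx=6,fy=6,interpolation=cv2.INTER_CUBIC))
E
```

```text
time: 2.82
tcp_pos: [0.3779, -0.2447, 0.0411]
tcp_rot: [-0.278, 0.865, -0.402, 0.117]
ft_force: [0.4, -0.3, -0.7]
opening: 0.0001
t 2.825 pos [ 0.3779 -0.2447  0.0411] F [ 0.4231 -0.3084 -0.7296] j [ 1.3509  0.8615 -0.7138  2.3679 -1.0453  0.1067  1.0098]
dp [ -10.9 -177.5  138.4] ang [-0.1  1.3 -0.2]
axes x,y,z in world: [[0.65, -0.76, -0.021], [-0.63, -0.523, -0.574], [0.426, 0.386, -0.818]]
```

View pics/scene2c.png

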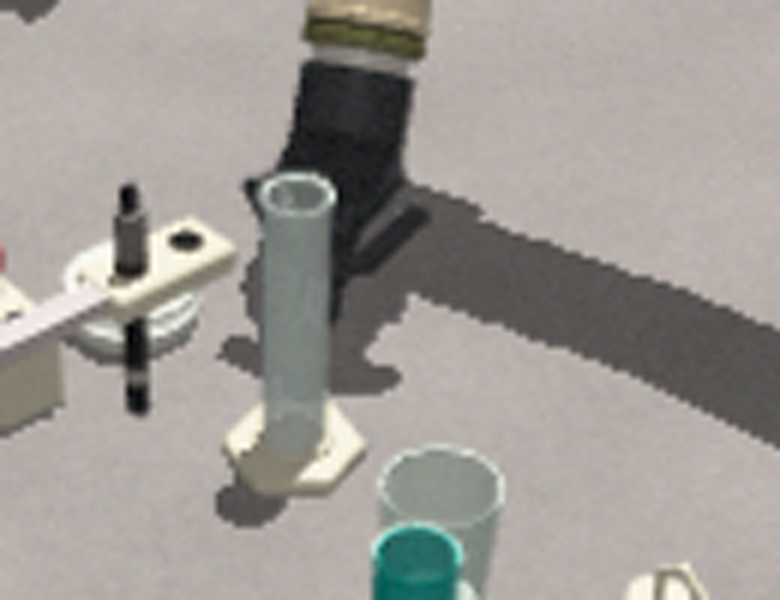

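View pics/top2c.png

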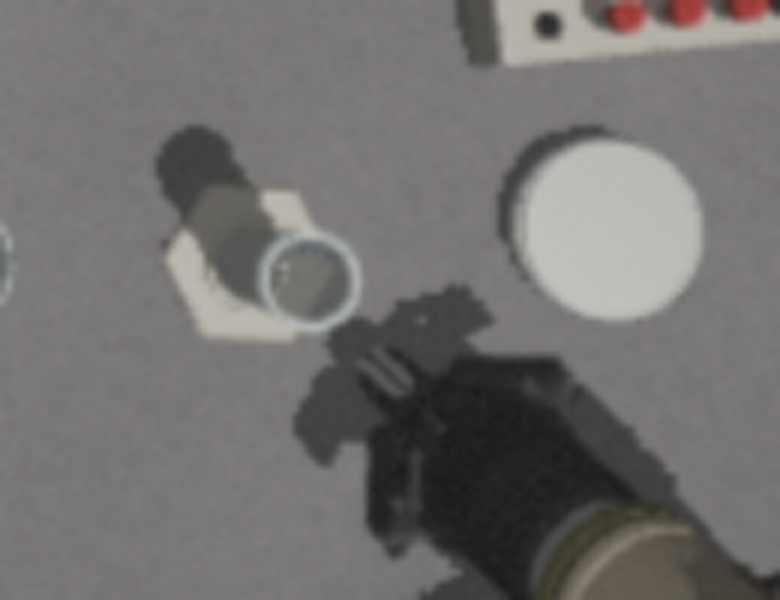

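The arm stopped at limits in j5 and j6, leaving it 11 mm high and 15 mm off. I'll reduce the tilt to 30°, which eases both joints while the gripper body stays clear of the tube.

```bash
python3 -c "
from h import *
plan([.386,-.222,.030],Rtool(40,30))"
```

```text
t 2.925 pos [ 0.3777 -0.2443  0.0417] F [ 0.7726 -0.2552 -0.5284] j [ 1.3511  0.8603 -0.7146  2.3688 -1.0451  0.1068  1.0107]
dp [-11.3 -10.2  21.7] ang [-5.1  1.3 -0.1]
axes x,y,z in world: [[0.651, -0.759, -0.02], [-0.628, -0.525, -0.574], [0.425, 0.386, -0.818]]
```

```bash
python3 -m crank '{"claw":[1,1,1,1,1,1],"dp":[[0,0,0],[-6,-4,6],[-11,-8,12],[-11,-10,18],[-11,-10,22],[-11,-10,22]],"angular":[[-2.5,0.6,0],[-5.1,1.3,0],[-5.1,1.3,0],[-5.1,1.3,0],[-5.1,1.3,0],[-5.1,1.3,0]]}'; python3 -c "
from h import *
plan([.386,-.222,.030],Rtool(40,30))
plan(np.array([.386,-.222,.030])+[.763*.204,.646*.204,0],Rtool(40,30))"
```

```text
time: 3.68
tcp_pos: [0.3889, -0.2381, 0.0434]
tcp_rot: [-0.241, 0.877, -0.406, 0.096]
ft_force: [-0.2, -0.2, -0.5]
opening: 0.0001
t 3.675 pos [ 0.3889 -0.2381  0.0434] F [-0.1997 -0.2454 -0.5196] j [ 1.2123  0.7926 -0.6263  2.365  -1.0447  0.1064  0.9239]
dp [-13.7  -0.3  16.1] ang [ 0.   1.7 -0.1]
axes x,y,z in world: [[0.653, -0.757, -0.027], [-0.665, -0.555, -0.499], [0.363, 0.344, -0.866]]
t 3.675 pos [ 0.3889 -0.2381  0.0434] F [-0.1997 -0.2454 -0.5196] j [ 1.2123  0.7926 -0.6263  2.365  -1.0447  0.1064  0.9239]
dp [ -11.9 -177.   118. ] ang [ 0.   1.7 -0.1]
axes x,y,z in world: [[0.653, -0.757, -0.027], [-0.665, -0.555, -0.499], [0.363, 0.344, -0.866]]
```

The arm has swung its elbow out, and j5 and j6 are still at their limits. I'll back up to a vertical tool to reset the elbow, then look at the joints there.

```bash
python3 -c "
from h import *
plan([.386,-.26,.240],Rtool(40,0))"
```

```text
t 3.675 pos [ 0.3889 -0.2381  0.0434] F [-0.1997 -0.2454 -0.5196] j [ 1.2123  0.7926 -0.6263  2.365  -1.0447  0.1064  0.9239]
dp [   9.4  -84.1 -178.8] ang [-30.    1.7   0.3]
axes x,y,z in world: [[0.653, -0.757, -0.027], [-0.665, -0.555, -0.499], [0.363, 0.344, -0.866]]
```

```bash
python3 -m crank '{"claw":[1,1,1,1,1,1,1,1,1,1],"dp":[[0,-10,-28],[0,-20,-56],[0,-34,-84],[0,-48,-110],[3,-58,-135],[5,-70,-160],[9,-84,-179],[9,-84,-179],[9,-84,-179],[9,-84,-179]],"angular":[[0,0,0],[0,0,0],[-5,0,0],[-10,0.5,0],[-15,1,0],[-20,1,0],[-25,1.5,0],[-30,1.7,0.3],[-30,1.7,0.3],[-30,1.7,0.3]]}'; python3 -c "
from h import *
plan([.386,-.22,.240],Rtool(40,30))
plan([.386,-.22,.100],Rtool(40,0))"
```

```text
time: 4.92
tcp_pos: [0.3849, -0.2597, 0.2395]
tcp_rot: [-0.001, 0.906, -0.422, -0.001]
ft_force: [-0.3, -0.2, -0.5]
opening: -0.0
t 4.925 pos [ 0.3849 -0.2597  0.2395] F [-0.3131 -0.1711 -0.4592] j [ 0.2461  0.2844  0.288   2.1798 -0.1265  0.6942 -0.2516]
dp [-29.7 -26.4  -0.4] ang [30.   0.1 -0. ]
axes x,y,z in world: [[0.643, -0.766, -0.002], [-0.766, -0.643, -0.0], [-0.001, 0.002, -1.0]]
t 4.925 pos [ 0.3849 -0.2597  0.2395] F [-0.3131 -0.1711 -0.4592] j [ 0.2461  0.2844  0.288   2.1798 -0.1265  0.6942 -0.2516]
dp [-29.4 -26.3 139.6] ang [-0.   0.1  0. ]
axes x,y,z in world: [[0.643, -0.766, -0.002], [-0.766, -0.643, -0.0], [-0.001, 0.002, -1.0]]
```

```bash
cat > fk.py <<'E'
import numpy as np, itertools
from scipy.spatial.transform import Rotation as Ro
from scipy.optimize import least_squares
D=[([1.04327974,.60006821,-.00252396,1.60010437,.00178425,.94288079,-.0797699],[.31566745,-.65217333,.23046744],[-3.29287666e-04,.847277097,-.531150627,-6.5e-4]),
([1.3481,.4014,-.6561,2.3027,-.7432,.5523,.5153],[.3762,-.2296,.2309],[-.272,.864,-.404,.128]),
([1.3509,.8615,-.7138,2.3679,-1.0453,.1067,1.0098],[.3779,-.2447,.0411],[-.278,.865,-.402,.117]),
([1.2123,.7926,-.6263,2.365,-1.0447,.1064,.9239],[.3889,-.2381,.0434],[-.241,.877,-.406,.096]),
([.2461,.2844,.288,2.1798,-.1265,.6942,-.2516],[.3849,-.2597,.2395],[-.001,.906,-.422,-.001])]
# rotation structure fit
def rots(j,s,o0,o):
    f=[Ro.from_euler('z',s[0]*j[0]+o0)]
    ax='zyzyzyz'
    R=f[0]; out=[R]
    for k in range(1,7):
        R=R*Ro.from_euler(ax[k],s[k]*j[k]+(o if k==6 else 0)); out.append(R)
    return out
if __name__=="__main__":
  best=[]
  for s in itertools.product((1,-1),repeat=6):
    s=(-1,)+s
    def r(p):
        return np.concatenate([(rots(j,s,p[0],p[1])[-1].inv()*Ro.from_quat([q[1],q[2],q[3],q[0]])).as_rotvec() for j,_,q in D])
    for o in (0,1.57,3.14,-1.57):
        l=least_squares(r,[0,o]); best.append((l.cost,s,l.x))
  best.sort(key=lambda b:b[0]); 
  for b in best[:4]: print(b)
  c,s,x=best[0]
  # positions linear in link offset vectors
  A=[];B=[]
  for j,p,q in D:
    R=[Ro.identity()]+rots(j,s,*x)
    A.append(np.hstack([R[0].as_matrix()]+[R[k].as_matrix() for k in (2,3,4,5,7)][:]));B.append(p)
  A=np.vstack(A);B=np.hstack(B)
  v,res,rk,sv=np.linalg.lstsq(A,B,rcond=1e-6);print(v.reshape(-1,3),np.abs(A@v-B).max(),rk)
E
python3 fk.py
```

```text
(np.float64(1.5074617257535308e-06), (-1, -1, -1, -1, -1, -1, -1), array([ 3.14137589e+00, -1.60415057e-04]))
(np.float64(1.5074617257537212e-06), (-1, -1, -1, -1, -1, -1, -1), array([-3.14180942e+00, -1.60415101e-04]))
(np.float64(1.5074617257537974e-06), (-1, 1, -1, 1, -1, 1, -1), array([-2.16762122e-04,  3.14143224e+00]))
(np.float64(1.5074617257538675e-06), (-1, 1, -1, 1, -1, 1, -1), array([-2.16761231e-04, -3.14175307e+00]))
[[ 0.00170761 -0.00347115  0.28557054]
 [-0.00219926  0.02978711  0.32315701]
 [ 0.00148545  0.01232968  0.32315701]
 [ 0.00176889  0.01232968  0.22049812]
 [-0.00038707  0.00167541  0.22049812]
 [-0.00385721  0.00038887  0.32960152]] 6.661338147750939e-16 15
```

```bash
cat >> fk.py <<'E'
S=(-1,1,-1,1,-1,1,-1)
def frames(j): return rots(j,S,0,np.pi)
def fkA(j):
    R=frames(j);e=np.eye(3)
    c=[e[:,2]]
    for k in (1,3,5,6):
        M=R[k].as_matrix(); c+=[M[:,0],M[:,1],M[:,2]]
    return np.array(c).T
AA=np.vstack([fkA(d[0]) for d in D]);BB=np.hstack([d[1] for d in D])
if __name__=="__main__":
  for m in ([0,3,6,9,12],[0,2,3,5,6,8,9,12],[0,1,3,4,6,7,9,12]):
    v,_,rk,_=np.linalg.lstsq(AA[:,m],BB,rcond=1e-8);print(m,v.round(4),np.abs(AA[:,m]@v-BB).max().round(5),rk)
E
python3 fk.py|tail -3
```

```text
[0, 2, 3, 5, 6, 8, 9, 12] [ 2.836e-01 -2.990e-02  6.469e-01 -2.640e-02  4.423e-01 -3.000e-04
  1.634e-01  1.634e-01] 5e-05 7
[0, 1, 3, 4, 6, 7, 9, 12] [ 0.2145 -0.0507  0.6347  0.0054  0.4431 -0.0546  0.1291  0.1291] 0.05076 7
```

```bash
cat > ik.py <<'E'
from fk import *
from h import Rtool
lo=np.array([-2.57,-.35,-1.29,.11,-1.05,.11,-2.63]);hi=np.array([2.57,1.97,1.29,2.56,4.19,1.86,2.63])
M=[0,2,3,5,6,8,9,12];V=np.linalg.lstsq(AA[:,M],BB,rcond=1e-8)[0]
def fk(j): return fkA(j)[:,M]@V, frames(j)[-1]
def solve(p,R,n=60,seed=0):
    rng=np.random.default_rng(seed);T=Ro.from_matrix(R);out=[]
    for _ in range(n):
        x0=lo+(hi-lo)*rng.uniform(.05,.95,7);x0[4]=rng.uniform(-1,1.5)
        def r(j):
            q,S=fk(j);return np.r_[(q-p)*5,(S.inv()*T).as_rotvec()]
        l=least_squares(r,x0,bounds=(lo,hi))
        if np.abs(l.fun).max()<1e-3: out.append(l.x)
    return np.array(out)
if __name__=="__main__":
  np.set_printoptions(precision=2,suppress=True)
  for P in ([.39,-.217,.03],):
   for az in (40,):
    for t in (25,30,40,55):
      o=solve(np.array(P),Rtool(az,t)); print(az,t,len(o))
      if len(o):
        m=np.minimum(o-lo,hi-o).min(1);i=np.argsort(-m)[:6];print(np.c_[o[i],m[i]])
E
python3 ik.py
```

```text
40 25 39
[[ 1.39  1.   -1.11  2.41  1.6   0.43 -1.82  0.15]
 [ 1.34  0.94 -1.02  2.41  1.64  0.34 -1.86  0.15]
 [ 1.26  0.88 -0.87  2.41  1.76  0.21 -1.98  0.1 ]
 [ 1.25  0.86 -0.84  2.42  1.81  0.18 -2.03  0.07]
 [ 1.24  0.86 -0.84  2.42  1.81  0.18 -2.03  0.07]
 [ 1.44  1.07 -1.23  2.4   1.56  0.56 -1.8   0.06]]
40 30 37
[[ 1.43  1.01 -1.07  2.41  1.68  0.32 -1.84  0.15]
 [ 1.39  0.97 -1.    2.41  1.74  0.25 -1.9   0.14]
 [ 1.37  0.95 -0.96  2.42  1.79  0.22 -1.95  0.11]
 [ 1.37  0.95 -0.95  2.42  1.8   0.21 -1.95  0.1 ]
 [ 1.35  0.93 -0.91  2.42  1.88  0.18 -2.03  0.07]
 [ 1.34  0.93 -0.91  2.42  1.88  0.18 -2.03  0.07]]
40 40 33
[[ 1.52  1.08 -1.04  2.41  1.83  0.17 -1.85  0.06]
 [ 1.52  1.08 -1.03  2.41  1.84  0.16 -1.86  0.05]
 [ 1.51  1.07 -1.01  2.41  1.89  0.15 -1.91  0.04]
 [ 1.36  0.94 -0.75  2.42  4.14  0.14  2.13  0.03]
 [ 1.5   1.06 -1.    2.41  1.94  0.13 -1.95  0.02]
 [ 1.5   1.06 -0.99  2.41  1.96  0.13 -1.98  0.02]]
40 55 19
[[ 1.75  1.37 -1.21  2.37  1.37  0.23 -1.2   0.08]
 [ 1.72  1.33 -1.16  2.37  1.33  0.17 -1.16  0.06]
 [ 1.71  1.32 -1.13  2.37  1.3   0.14 -1.13  0.03]
 [ 1.71  1.31 -1.12  2.37  1.28  0.13 -1.11  0.02]
 [ 1.71  1.31 -1.12  2.37  1.27  0.12 -1.1   0.01]
 [ 1.71  1.31 -1.12  2.37  1.27  0.12 -1.1   0.01]]
```

```bash
cat > scan.py <<'E'
from ik import *
np.set_printoptions(precision=2,suppress=True)
hi[4]=1.2
C=np.array([.427,-.187,.03])
for az in range(-40,141,20):
  for t in (0,12,20,27):
    a=np.radians(az);P=C-.03*np.array([np.cos(a),np.sin(a),0])
    o=solve(P,Rtool(az,t),n=14)
    if len(o):
      m=np.minimum(o-lo,hi-o).min(1);i=np.argmax(m);print(az,t,len(o),o[i],m[i].round(2),flush=True)
    else: print(az,t,0,flush=True)
E
timeout 300 python3 scan.py
```

```text
Traceback (most recent call last):
  File "scan.py", line 8, in <module>
    o=solve(P,Rtool(az,t),n=14)
  File "ik.py", line 12, in solve
    l=least_squares(r,x0,bounds=(lo,hi))
ValueError: Initial guess is outside of provided bounds
```

```bash
sed -i 's/hi\[4\]=1.2/hi[4]=1.5/' scan.py; timeout 400 python3 scan.py
```

```text
-40 0 7 [ 0.12  0.67  0.21  2.41 -1.04  0.15 -0.95] 0.01
-40 12 0
-40 20 0
-40 27 0
-20 0 6 [ 0.15  0.67  0.21  2.41 -1.04  0.15 -0.57] 0.01
-20 12 0
-20 20 0
-20 27 0
0 0 7 [ 0.22  0.66  0.13  2.4  -0.75  0.12 -0.5 ] 0.01
0 12 0
0 20 0
0 27 0
20 0 9 [ 0.18  0.67  0.22  2.39 -1.    0.17  0.12] 0.05
20 12 0
20 20 0
20 27 0
40 0 6 [ 0.76  0.72 -0.59  2.33  1.14  0.42 -1.7 ] 0.23
40 12 4 [ 0.82  0.7  -0.48  2.39  1.41  0.11 -1.82] 0.0
40 20 0
40 27 0
60 0 7 [ 0.74  0.71 -0.56  2.31  1.09  0.4  -1.28] 0.25
60 12 10 [ 0.89  0.73 -0.56  2.31  0.74  0.23 -0.8 ] 0.12
60 20 10 [ 1.09  0.81 -0.74  2.29  0.71  0.25 -0.68] 0.14
60 27 10 [ 1.36  1.02 -1.1   2.27  1.02  0.47 -0.94] 0.19
80 0 9 [ 0.97  0.84 -0.93  2.28  1.22  0.69 -1.07] 0.28
80 12 11 [ 0.97  0.78 -0.7   2.23  0.73  0.41 -0.46] 0.3
80 20 11 [ 1.1   0.85 -0.79  2.19  0.55  0.46 -0.22] 0.35
80 27 11 [ 1.17  0.9  -0.81  2.15  0.36  0.49  0.02] 0.38
```

```bash
cat > sim.py <<'E'
from ik import *
def jac(j):
    J=np.zeros((6,7));p,R=fk(j)
    for k in range(7):
        d=np.zeros(7);d[k]=1e-5;q,S=fk(j+d);J[:3,k]=(q-p)/1e-5;J[3:,k]=(S*R.inv()).as_rotvec()/1e-5
    return J
def track(j,dps,angs,lam=1e-3,sub=5,Wr=1.0,clip=True,nul=None,g=0.):
    j=np.array(j,float);p0,R0=fk(j);pp,pr=np.zeros(3),np.zeros(3)
    for dp,an in zip(dps,angs):
        for s in range(1,sub+1):
            a=s/sub;P=p0+R0.apply((pp+(np.array(dp)-pp)*a)/1e3);T=R0*Ro.from_rotvec(pr+(np.array(an)-pr)*a,degrees=True)
            for _ in range(3):
                p,R=fk(j);e=np.r_[P-p,(T*R.inv()).as_rotvec()];J=jac(j)
                Ji=J.T@np.linalg.inv(J@J.T+lam**2*np.eye(6))
                dj=Ji@e
                if nul is not None: dj+=(np.eye(7)-Ji@J)@(g*(nul-j))
                j=j+dj
                if clip:j=np.clip(j,lo,hi)
        pp,pr=np.array(dp,float),np.array(an,float)
    return j
if __name__=="__main__":
    np.set_printoptions(precision=3,suppress=True)
    k=np.linspace(.1,1,10)[:,None]
    mv=[(D[0][0],k*[-355,-239,0],k*[34.8,-4.2,-13.7],D[1][0]),
    (D[1][0],np.linspace(.143,1,7)[:,None]*[0,115,165],np.zeros((7,3)),D[2][0]),
    (D[3][0],[[0,-10,-28],[0,-20,-56],[0,-34,-84],[0,-48,-110],[3,-58,-135],[5,-70,-160],[9,-84,-179],[9,-84,-179]],[[0,0,0],[0,0,0],[-5,0,0],[-10,.5,0],[-15,1,0],[-20,1,0],[-25,1.5,0],[-30,1.7,.3]],D[4][0])]
    for nul,g in ((None,0),(np.array(D[0][0]),.05),(np.array([0,.6,0,1.6,0,.94,0]),.05),((lo+hi)/2,.05)):
        for j,a,b,t in mv: print(g,track(j,a,b,nul=nul,g=g),np.array(t))
E
python3 sim.py
```

```text
0 [ 1.347  0.401 -0.656  2.304 -0.745  0.553  0.517] [ 1.348  0.401 -0.656  2.303 -0.743  0.552  0.515]
0 [ 1.416  0.931 -0.85   2.411 -0.956  0.11   0.912] [ 1.351  0.862 -0.714  2.368 -1.045  0.107  1.01 ]
0 [ 0.275  0.282  0.248  2.177 -0.106  0.694 -0.276] [ 0.246  0.284  0.288  2.18  -0.127  0.694 -0.252]
0.05 [ 1.34   0.399 -0.646  2.304 -0.752  0.556  0.525] [ 1.348  0.401 -0.656  2.303 -0.743  0.552  0.515]
0.05 [ 1.391  0.916 -0.81   2.413 -0.079  0.11   0.035] [ 1.351  0.862 -0.714  2.368 -1.045  0.107  1.01 ]
0.05 [ 0.605  0.283 -0.169  2.158  0.073  0.706 -0.486] [ 0.246  0.284  0.288  2.18  -0.127  0.694 -0.252]
0.05 [ 0.849  0.34  -0.002  2.333 -1.014  0.74   0.839] [ 1.348  0.401 -0.656  2.303 -0.743  0.552  0.515]
0.05 [ 1.396  0.919 -0.819  2.413 -0.278  0.11   0.234] [ 1.351  0.862 -0.714  2.368 -1.045  0.107  1.01 ]
0.05 [ 0.273  0.282  0.252  2.177 -0.108  0.694 -0.275] [ 0.246  0.284  0.288  2.18  -0.127  0.694 -0.252]
0.05 [ 1.574  0.496 -0.993  2.292 -0.427  0.463  0.17 ] [ 1.348  0.401 -0.656  2.303 -0.743  0.552  0.515]
0.05 [ 1.367  0.899 -0.771  2.415  0.736  0.11  -0.778] [ 1.351  0.862 -0.714  2.368 -1.045  0.107  1.01 ]
0.05 [ 0.654  0.287 -0.231  2.155  0.101  0.71  -0.517] [ 0.246  0.284  0.288  2.18  -0.127  0.694 -0.252]
```

The plain pseudo-inverse model reproduces the controller, so I can plan offline: search for tool orientation and waypoints that stay inside the joint limits and clear the tube.

```bash
cat > pl.py <<'E'
import numpy as np,sys
from ik import V,lo,hi,D
from scipy.spatial.transform import Rotation as Ro
from h import Rtool
h_,uy,uz,fy,fz,_,ta,tb=V
def rz(a):c,s=np.cos(a),np.sin(a);return np.array([[c,-s,0],[s,c,0],[0,0,1]])
def ry(a):c,s=np.cos(a),np.sin(a);return np.array([[c,0,s],[0,1,0],[-s,0,c]])
def fkj(j):
    R=np.eye(3);p=np.array([0,0,h_]);ax=[];o=[]
    for k in range(7):
        if k%2==0: ax.append(-R[:,2]);o.append(p);R=R@rz(-j[k]+(np.pi if k==6 else 0))
        else: ax.append(R[:,1]);o.append(p);R=R@ry(j[k])
        if k==1:p=p  # offsets of upper link expressed after joint 2/3 below
        if k==1: pass
        if k==2: pass
        if k==1: p=p+R@[0,uy,uz] 
        if k==3: p=p+R@[0,fy,fz]
        if k==5: p=p+R@[0,0,ta+tb]
    return p,R,np.array(ax),np.array(o)
E
python3 - <<'E'
import sys; sys.path.insert(0,'.')
from ik import *
from fk import *
print(M,V)
# columns: 0:h, k=1 frame R[1] x,y,z ->1,2,3 ; R[3] ->4,5,6 ; R[5]->7,8,9 ; R[6]-> 10,11,12
from pl import fkj
for j,p,q in D: print(fkj(j)[0]-p, np.abs(fkj(j)[1]-fk(j)[1].as_matrix()).max())
E
```

```text
[0, 2, 3, 5, 6, 8, 9, 12] [ 0.2836 -0.0299  0.6469 -0.0264  0.4423 -0.0003  0.1634  0.1634]
[ 0.0003  0.0002 -0.    ] 3.3306690738754696e-16
[0.0003 0.     0.0002] 3.3306690738754696e-16
[ 0.0003 -0.0001  0.    ] 1.1102230246251565e-16
[ 0.0003 -0.0001  0.0001] 3.3306690738754696e-16
[0.0002 0.0003 0.    ] 3.3306690738754696e-16
```

```bash
cat >> pl.py <<'E'
def step(j,P,T):
    p,R,ax,o=fkj(j)
    e=np.r_[P-p,Ro.from_matrix(T@R.T).as_rotvec()]
    J=np.vstack([np.cross(ax,p-o).T,ax.T])
    dj=J.T@np.linalg.solve(J@J.T+1e-6*np.eye(6),e)
    return j+dj,e
def move(j,P1,R1,stepmm=15,stepdeg=3):
    """straight; returns end joints, min margin, worst tracking error"""
    p0,R0,_,_=fkj(j);w=Ro.from_matrix(R0.T@R1).as_rotvec();n=int(max(2,np.ceil(max(np.linalg.norm(P1-p0)*1000/stepmm,np.degrees(np.linalg.norm(w))/stepdeg))))
    m=9
    for i in range(1,n+1):
        a=i/n
        for _ in range(2): j,e=step(j,p0+a*(P1-p0),R0@Ro.from_rotvec(w*a).as_matrix())
        m=min(m,np.minimum(j-lo,hi-j).min())
        if m<-.0: return j,m
    return j,m
C=np.array([.427,-.187,0]);T=np.array([.617,-.0257,0]);f=(T-C)/np.linalg.norm(T-C)
def Rt(A,t):
    A,t=np.radians(A),np.radians(t);z=np.array([np.sin(t)*np.cos(A),np.sin(t)*np.sin(A),-np.cos(t)])
    xh=np.array([f[1],-f[0],0]);b=-(xh@z)/z[2];x=xh+[0,0,b];x/=np.linalg.norm(x)
    return np.c_[x,np.cross(z,x),z]
def clear(R):
    e=R@[0,-.011,0];tcp=-.021*f-e;tcp[2]=.036-e[2]
    def box(hx,hy,s0,s1,n=7):
        g=np.array(np.meshgrid(np.linspace(-hx,hx,n),np.linspace(-hy,hy,n),np.linspace(-s1,-s0,9))).reshape(3,-1)
        return (R@g).T+tcp
    b=np.vstack([box(.0425,.0425,.073,.2),box(.060,.02,.035,.11),box(.05,.05,.2,.33)])
    lowp=b[:,2].min();bb=b[b[:,2]<.215];c=np.hypot(bb[:,0],bb[:,1]).min()-.021 if len(bb) else 9
    fg=box(.0145,.011,0,.03);n=np.hypot(fg[:,0],fg[:,1])<.05
    return tcp,c,lowp,fg[n,2].min() if n.any() else 1, fg[:,2].min()
E
cat > search.py <<'E'
from pl import *
rng=np.random.default_rng(int(sys.argv[1]));import time
j0=np.array(D[4][0]);best=[];t0=time.time()
while time.time()-t0<150:
    A=rng.uniform(35,130);t=rng.uniform(25,55);R=Rt(A,t);tcp,c,lowp,ff,fm=clear(R)
    if c<.008 or lowp<.012 or ff<.02 or fm<.012: continue
    j=j0;ms=[];way=[]
    if rng.random()<.8:
        A0=rng.uniform(-180,180);t0_=rng.uniform(0,45);P0=np.array([rng.uniform(.33,.5),rng.uniform(-.4,-.25),rng.uniform(.22,.4)])
        R0=Rtool(rng.uniform(-30,110),0);R0=Ro.from_rotvec(np.radians(t0_)*np.array([-np.sin(np.radians(A0)),np.cos(np.radians(A0)),0])*-1).as_matrix()@R0
        way.append((P0,R0));j,m=move(j,P0,R0);ms.append(m)
        if m<.03: continue
    s=C+tcp
    for P in (s-.05*f+[0,0,.22],s-.04*f,s+.245*f):
        j,m=move(j,P,R);ms.append(m)
        if m<.02: break
    if len(ms)-len(way)<3: 
        continue
    m=min(ms)
    best.append((m,A,t,c,lowp,ff,way,ms,j))
best.sort(key=lambda b:-b[0]);np.set_printoptions(precision=3,suppress=True)
print(len(best))
for b in best[:3]: print(b)
nw=[b for b in best if not b[6]]
print("nowp",nw[:1])
E
for s in 1 2 3; do timeout 200 python3 search.py $s & done; wait
```

```text
this script no longer has the robot
this script no longer has the robot
238
(np.float64(0.04895019736854489), 71.14709968130406, 37.14505326919602, np.float64(0.010990062682639478), np.float64(0.027204170240773783), np.float64(0.02011814289502961), [(array([ 0.49 , -0.288,  0.263]), array([[-0.055, -0.978,  0.2  ],
       [-0.871, -0.051, -0.489],
       [ 0.489, -0.201, -0.849]]))], [np.float64(0.11550653897161973), np.float64(0.12161543437369877), np.float64(0.2847273532724095), np.float64(0.04895019736854489)], array([ 0.58 ,  0.853, -0.391,  2.078, -1.001,  0.428,  0.301]))
(np.float64(0.01630144490561336), 65.4996543325012, 33.21817681428113, np.float64(0.009454956044409771), np.float64(0.03437630431720939), np.float64(0.021601778410927388), [(array([ 0.394, -0.379,  0.232]), array([[ 0.914,  0.111,  0.39 ],
       [ 0.179, -0.973, -0.143],
       [ 0.364,  0.2  , -0.91 ]]))], [np.float64(0.07373436136829083), np.float64(0.1134096782789243), np.float64(0.24477963920054302), np.float64(0.01630144490561336)], array([ 0.579,  0.83 , -0.438,  2.118, -1.034,  0.298,  0.35 ]))
(np.flo
[... 444 characters left out ...]
([ 0.426,  0.84 , -0.156,  2.032, -1.043,  0.636,  0.3  ]))
nowp [(np.float64(-9.047620029711823e-05), 71.72328989615083, 36.2526616619009, np.float64(0.009703180065195521), np.float64(0.028196199117029273), np.float64(0.02045178738059402), [], [np.float64(0.38437841600964817), np.float64(0.1206494237275717), np.float64(-9.047620029711823e-05)], array([ 0.699,  0.802, -0.107,  2.212, -1.05 ,  0.615,  0.665]))]Exception ignored in: <_io.TextIOWrapper mode='rw' encoding='UTF-8'>
Traceback (most recent call last):
Exception ignored in: <_io.TextIOWrapper mode='rw' encoding='UTF-8'>
Traceback (most recent call last):
BrokenPipeError: [Errno 32] Broken pipe
BrokenPipeError: [Errno 32] Broken pipe
```

```bash
cat > go.py <<'E'
from pl import *
from h import env,plan
np.set_printoptions(precision=3,suppress=True)
R0=np.array([[-0.055,-0.978,.2],[-.871,-.051,-.489],[.489,-.201,-.849]]);R0=Ro.from_matrix(R0).as_matrix();P0=np.array([.49,-.288,.263])
R=Rt(71.1,37.1);tcp,c,l,ff,fm=clear(R)
print(tcp,c,l,ff,fm)
s=C+tcp
seq=[(P0,R0),(s-.05*f+[0,0,.22],R),(s-.04*f,R),(s+.245*f,R)]
if __name__=="__main__":
    k=int(sys.argv[1]);j=np.array(env.read_state()['joints'])
    for P,Q in seq[k:]:
        j,m=move(j,P,Q);print("pred",j,m)
    plan(*seq[k])
E
python3 go.py 0
```

```text
[-0.025 -0.018  0.031] 0.010958578600574146 0.027279909903175338 0.020133523419600716 0.020133523419600716
pred [-0.536  0.443  0.997  2.276  0.166  0.227 -1.387] 0.11708857170512045
pred [ 0.945  0.423 -0.136  2.107 -0.602  1.035  0.266] 0.12313856877968389
pred [ 0.993  0.814 -0.244  2.213 -0.767  0.584  0.566] 0.28268035688320836
pred [ 0.579  0.852 -0.39   2.078 -1.003  0.428  0.303] 0.046860290422346074
t 4.925 pos [ 0.385 -0.26   0.24 ] F [-0.313 -0.171 -0.459] j [ 0.246  0.284  0.288  2.18  -0.126  0.694 -0.252]
dp [ 89.2 -62.3 -23.6] ang [ 1.3 32.6 39.1]
axes x,y,z in world: [[0.643, -0.766, -0.002], [-0.766, -0.643, -0.0], [-0.001, 0.002, -1.0]]
```

```bash
python3 -m crank '{"claw":[1,1,1,1,1,1,1,1,1,1,1,1],"dp":[[9,-6,-2],[18,-12,-5],[27,-19,-7],[36,-25,-9],[45,-31,-12],[54,-37,-14],[62,-44,-17],[71,-50,-19],[80,-56,-21],[89,-62,-24],[89,-62,-24],[89,-62,-24]],"angular":[[0.1,3.3,3.9],[0.3,6.5,7.8],[0.4,9.8,11.7],[0.5,13,15.6],[0.6,16.3,19.5],[0.8,19.6,23.5],[0.9,22.8,27.4],[1,26.1,31.3],[1.2,29.3,35.2],[1.3,32.6,39.1],[1.3,32.6,39.1],[1.3,32.6,39.1]]}'; python3 go.py 1
```

```text
time: 6.42
tcp_pos: [0.4884, -0.2889, 0.263]
tcp_rot: [-0.106, -0.679, 0.681, -0.252]
ft_force: [0.3, -0.1, 0.4]
opening: 0.0004
[-0.025 -0.018  0.031] 0.010958578600574146 0.027279909903175338 0.020133523419600716 0.020133523419600716
pred [ 0.953  0.424 -0.146  2.107 -0.598  1.033  0.261] 0.12680942717387622
pred [ 0.999  0.815 -0.253  2.213 -0.759  0.58   0.557] 0.2906569625902705
pred [ 0.584  0.854 -0.397  2.078 -0.994  0.424  0.295] 0.0556950364592812
t 6.425 pos [ 0.488 -0.289  0.263] F [ 0.286 -0.132  0.406] j [-0.53   0.439  0.989  2.276  0.186  0.231 -1.406]
dp [-44.  121.2 -39.1] ang [ 19.2 -61.6 -23.9]
axes x,y,z in world: [[-0.055, -0.871, 0.487], [-0.979, -0.05, -0.199], [0.197, -0.488, -0.85]]
```

```bash
python3 -m crank '{"claw":[1,1,1,1,1,1,1,1,1,1,1,1,1,1,1,1],"dp":[[-3,9,-3],[-6,17,-6],[-9,26,-8],[-13,35,-11],[-16,43,-14],[-19,52,-17],[-22,61,-20],[-25,69,-22],[-28,78,-25],[-31,87,-28],[-35,95,-31],[-38,104,-34],[-41,113,-36],[-44,121,-39],[-44,121,-39],[-44,121,-39]],"angular":[[1.4,-4.4,-1.7],[2.7,-8.8,-3.4],[4.1,-13.2,-5.1],[5.5,-17.6,-6.8],[6.9,-22,-8.5],[8.2,-26.4,-10.2],[9.6,-30.8,-12],[11,-35.2,-13.7],[12.3,-39.6,-15.4],[13.7,-44,-17.1],[15.1,-48.4,-18.8],[16.5,-52.8,-20.5],[17.8,-57.2,-22.2],[19.2,-61.6,-23.9],[19.2,-61.6,-23.9],[19.2,-61.6,-23.9]]}'; python3 go.py 2
```

```text
time: 8.43
tcp_pos: [0.3644, -0.2378, 0.2511]
tcp_rot: [-0.314, 0.838, -0.443, -0.048]
ft_force: [0.5, 1.2, 0.9]
opening: 0.0001
[-0.025 -0.018  0.031] 0.010958578600574146 0.027279909903175338 0.020133523419600716 0.020133523419600716
pred [ 1.014  0.817 -0.275  2.212 -0.737  0.57   0.533] 0.3126706799264998
pred [ 0.596  0.857 -0.416  2.077 -0.97   0.412  0.272] 0.08011204087831758
t 8.425 pos [ 0.364 -0.238  0.251] F [0.536 1.222 0.909] j [ 0.974  0.423 -0.175  2.106 -0.59   1.025  0.247]
dp [ 78.8  98.  181.4] ang [-0.  -0.2 -0. ]
axes x,y,z in world: [[0.602, -0.713, -0.359], [-0.773, -0.41, -0.484], [0.198, 0.569, -0.798]]
```

Tracking as predicted. Descending, then a check.

```bash
python3 -m crank '{"claw":[1,1,1,1,1,1,1,1,1,1,1],"dp":[[9,11,20],[18,22,40],[26,33,60],[35,44,81],[44,54,101],[53,65,121],[61,76,141],[70,87,161],[75,93,172],[79,98,181],[79,98,181]],"angular":[[0,0,0],[0,0,0],[0,0,0],[0,0,0],[0,0,0],[0,0,0],[0,0,0],[0,0,0],[0,0,0],[0,0,0],[0,0,0]]}'; python3 go.py 3;  python3 - <<'E'
from h import *
for n in("scene","top"):
    p,d=env.read_camera(n)
    (u,v)=(240,140) if n=="scene" else (300,230)
    cv2.imwrite(f"pics/{n}3c.png",cv2.resize(p[v:v+100,u:u+130,::-1],None,fx=6,fy=6,interpolation=cv2.INTER_CUBIC))
E
```

```text
time: 9.8
tcp_pos: [0.3721, -0.2313, 0.0308]
tcp_rot: [-0.314, 0.838, -0.443, -0.048]
ft_force: [-0.0, 0.1, -0.7]
opening: -0.0002
[-0.025 -0.018  0.031] 0.010958578600574146 0.027279909903175338 0.020133523419600716 0.020133523419600716
pred [ 0.595  0.857 -0.415  2.077 -0.972  0.413  0.274] 0.07784962845837673
t 9.8 pos [ 0.372 -0.231  0.031] F [-0.037  0.133 -0.725] j [ 1.014  0.816 -0.275  2.213 -0.742  0.568  0.536]
dp [  -0.9 -243.6  148.1] ang [-0.  -0.2 -0.1]
axes x,y,z in world: [[0.602, -0.713, -0.359], [-0.773, -0.41, -0.484], [0.198, 0.569, -0.798]]
```

View pics/scene3c.png

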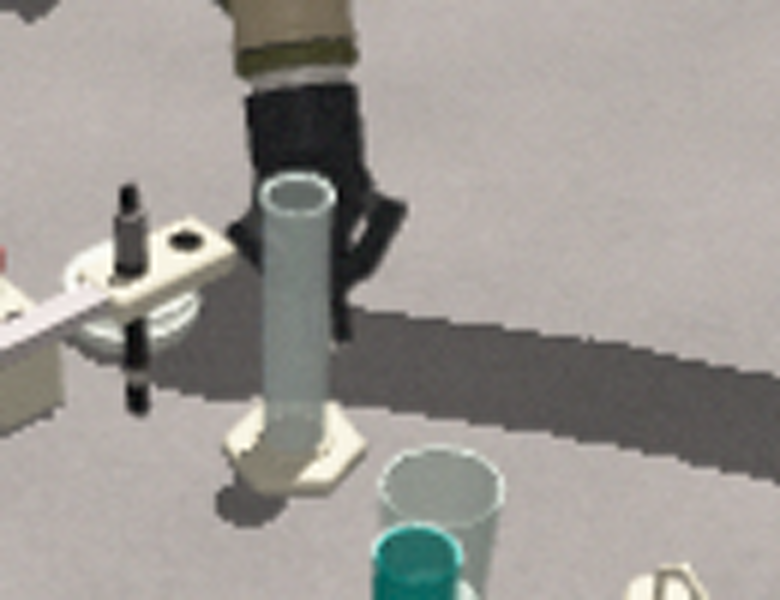

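View pics/top3c.png

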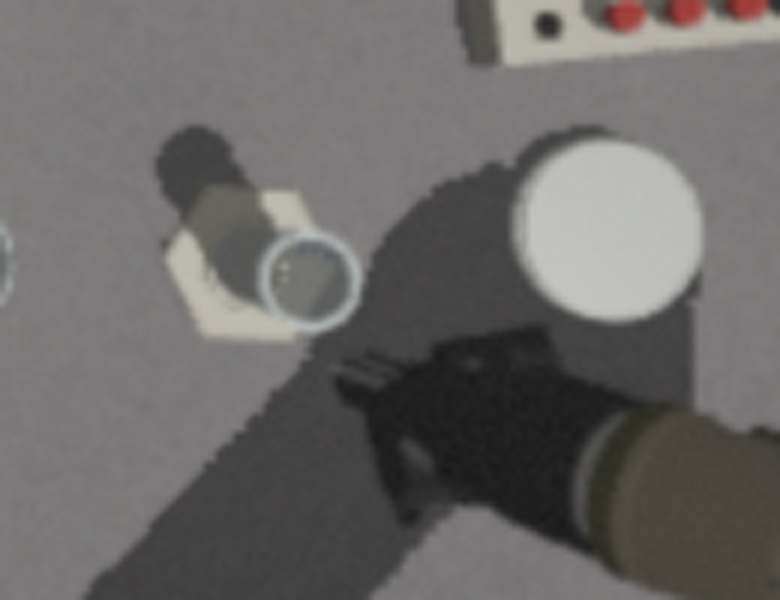

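The gripper is directly behind the tube, low, with its body and knuckles clear. Pushing about 68 mm as a first leg, then checking.

```bash
python3 -m crank '{"claw":[1,1,1,1,1,1,1,1,1,1,1,1,1,1,1,1],"dp":[[0,-10,6],[0,-21,12],[0,-26,16],[0,-30,18],[0,-34,21],[0,-38,23],[0,-43,26],[0,-50,30],[0,-56,34],[0,-63,38],[0,-70,43],[0,-77,47],[0,-84,51],[0,-89,54],[0,-92,56],[0,-92,56]],"angular":[[0,0,0],[0,0,0],[0,0,0],[0,0,0],[0,0,0],[0,0,0],[0,0,0],[0,0,0],[0,0,0],[0,0,0],[0,0,0],[0,0,0],[0,0,0],[0,0,0],[0,0,0],[0,0,0]]}'; python3 go.py 3;  python3 - <<'E'
from h import *
for n in("scene","top"):
    p,d=env.read_camera(n)
    (u,v)=(230,140) if n=="scene" else (260,190)
    cv2.imwrite(f"pics/{n}4c.png",cv2.resize(p[v:v+100,u:u+130,::-1],None,fx=6,fy=6,interpolation=cv2.INTER_CUBIC))
E
```

```text
time: 11.9
tcp_pos: [0.4546, -0.1616, 0.0312]
tcp_rot: [-0.314, 0.838, -0.443, -0.048]
ft_force: [0.9, -0.4, -0.3]
opening: -0.0002
[-0.025 -0.018  0.031] 0.010958578600574146 0.027279909903175338 0.020133523419600716 0.020133523419600716
pred [ 0.595  0.857 -0.414  2.077 -0.972  0.413  0.274] 0.07764959868738608
t 11.9 pos [ 0.455 -0.162  0.031] F [ 0.94  -0.425 -0.261] j [ 0.867  0.828 -0.363  2.2   -0.861  0.479  0.453]
dp [  -0.7 -151.1   92.5] ang [-0.  -0.2 -0. ]
axes x,y,z in world: [[0.603, -0.713, -0.358], [-0.773, -0.41, -0.484], [0.198, 0.569, -0.798]]
```

View pics/scene4c.png

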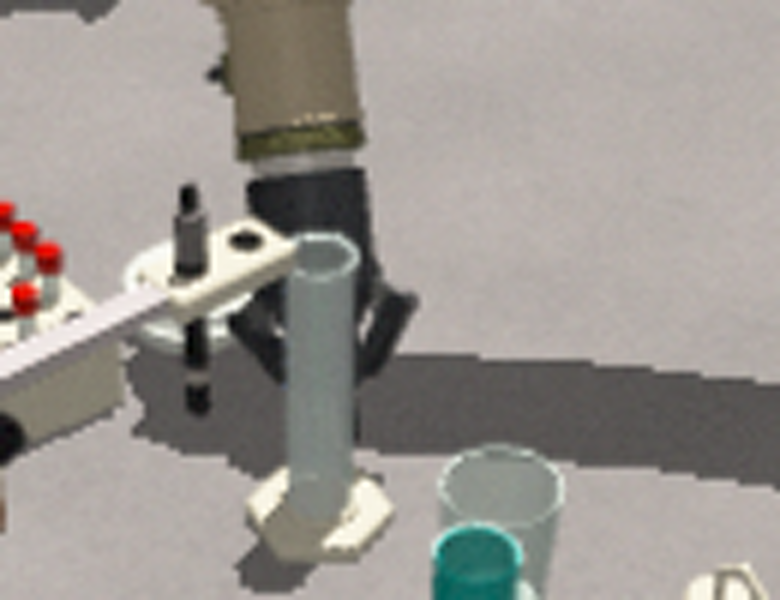

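View pics/top4c.png

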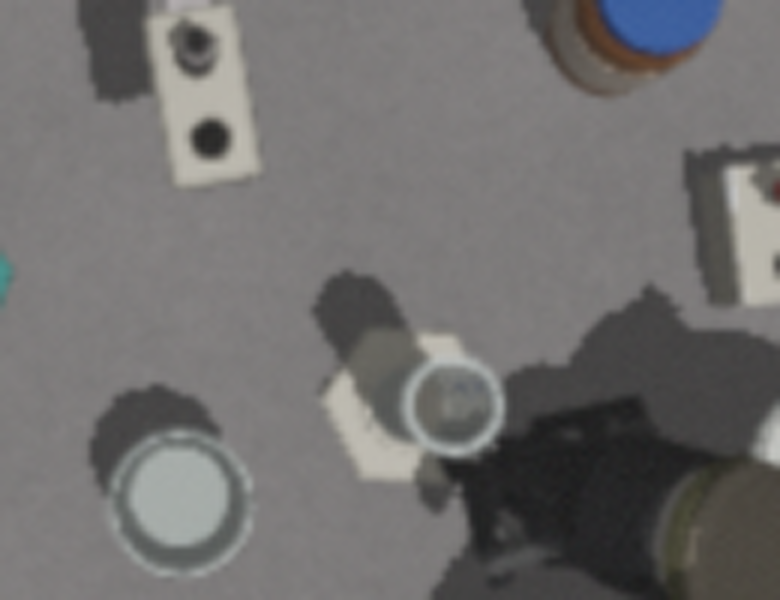

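Sliding upright. The mouth is now at top (335.1,257.1) and scene (283.8,182.1).

```bash
python3 - <<'E'
from h import *
print(atz("top",(335.1,257.1),.2),atz("scene",(283.75,182.1),.2),tri((283.75,182.1),(335.1,257.1)))
# refined plug/head from top4c, scene4c
a=lambda u,v,x,y:(u+(x+.5)/6-.5,v+(y+.5)/6-.5)
pl=tri(a(230,140,246,241),a(260,190,211,139));hd=tri(a(230,140,189,190),a(260,190,199,48));print("plug",pl,"head",hd)
tp=env.read_state()['tcp_pos'];print("axis from tcp",tp[:2]+[.025,.018])
for z in(pl[2]-.091,): print("tip",z,atz("scene",a(230,140,198,413),z))
E
```

```text
[ 0.4781 -0.1441  0.2   ] [ 0.4735 -0.1421  0.2   ] [ 0.476  -0.1427  0.2008]
plug [ 0.5845 -0.0317  0.3148] head [ 0.6161 -0.0263  0.3582]
axis from tcp [ 0.4794 -0.1439]
tip 0.22382767293801745 [ 0.6171 -0.026   0.2238]
```

```bash
python3 -m crank '{"claw":[1,1,1,1,1,1,1,1,1,1,1,1,1,1,1,1,1,1],"dp":[[0,-4,3],[0,-11,7],[0,-20,12],[0,-28,17],[0,-37,22],[0,-45,28],[0,-54,33],[0,-62,38],[0,-71,43],[0,-79,49],[0,-88,54],[0,-96,59],[0,-105,64],[0,-113,69],[0,-120,74],[0,-125,77],[0,-128,78],[0,-128,78]],"angular":[[0,0,0],[0,0,0],[0,0,0],[0,0,0],[0,0,0],[0,0,0],[0,0,0],[0,0,0],[0,0,0],[0,0,0],[0,0,0],[0,0,0],[0,0,0],[0,0,0],[0,0,0],[0,0,0],[0,0,0],[0,0,0]]}'; python3 - <<'E'
from h import *
for n in("scene","top"):
    p,d=env.read_camera(n)
    (u,v)=(210,150) if n=="scene" else (250,170)
    cv2.imwrite(f"pics/{n}5c.png",cv2.resize(p[v:v+100,u:u+130,::-1],None,fx=6,fy=6,interpolation=cv2.INTER_CUBIC))
plan([.6172-.025,-.026-.018,.031])
E
```

```text
time: 14.25
tcp_pos: [0.569, -0.0649, 0.0309]
tcp_rot: [-0.314, 0.838, -0.443, -0.048]
ft_force: [0.1, 1.1, 0.0]
opening: 0.0
t 14.35 pos [ 0.5688 -0.0652  0.0308] F [ 0.6079  1.3103 -0.1362] j [ 0.646   0.853  -0.4255  2.1031 -0.9539  0.4081  0.2963]
dp [ -1.1 -26.9  16.5] ang [0. 0. 0.]
axes x,y,z in world: [[0.602, -0.713, -0.358], [-0.773, -0.41, -0.484], [0.198, 0.568, -0.799]]
```

View pics/scene5c.png

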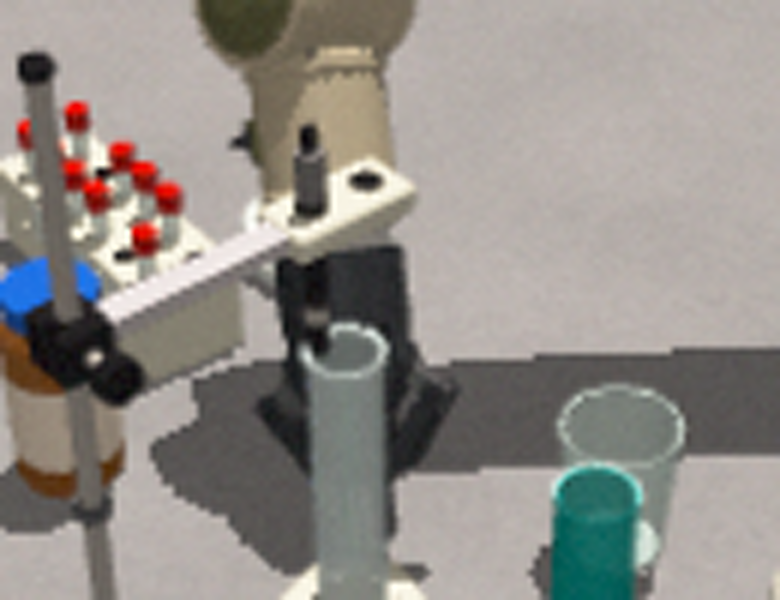

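View pics/top5c.png

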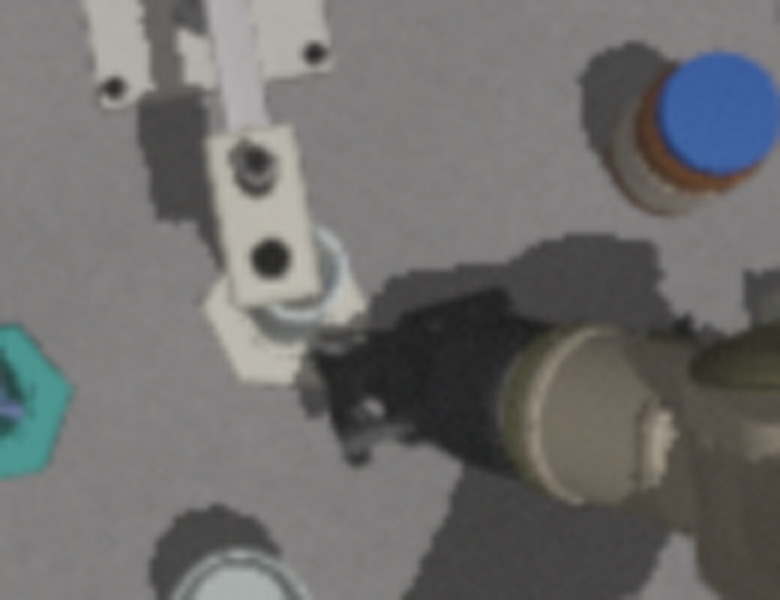

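```bash
python3 - <<'E'
from h import *
a=lambda u,v,x,y:(u+(x+.5)/6-.5,v+(y+.5)/6-.5)
print(atz("scene",a(210,150,345,350),.2))
for m in ([.594,-.047,.2],[.617,-.026,.2]):print(m,proj("scene",np.array(m)),proj("top",np.array(m)))
print("ring right edge/bottom in top",atz("top",a(250,170,347,270),.2),atz("top",a(250,170,292,321),.2))
E
python3 -m crank '{"claw":[1,1,1,1,1,1,1],"dp":[[0,-4,2],[0,-10,6],[0,-16,9],[0,-21,13],[-1,-25,15],[-1,-27,16.5],[-1,-27,16.5]],"angular":[[0,0,0],[0,0,0],[0,0,0],[0,0,0],[0,0,0],[0,0,0],[0,0,0]]}'; python3 - <<'E'
from h import *
for n in("scene","top"):
    p,d=env.read_camera(n)
    (u,v)=(210,150) if n=="scene" else (250,170)
    cv2.imwrite(f"pics/{n}6c.png",cv2.resize(p[v:v+100,u:u+130,::-1],None,fx=6,fy=6,interpolation=cv2.INTER_CUBIC))
plan([.6172-.025,-.026-.018,.031])
E
```

```text
[ 0.5904 -0.0475  0.2   ]
[0.594, -0.047, 0.2] [266.1553 208.365 ] [299.2524 214.2653]
[0.617, -0.026, 0.2] [262.8675 214.4324] [291.6415 205.9169]
ring right edge/bottom in top [ 0.5933 -0.0694  0.2   ] [ 0.5697 -0.0443  0.2   ]
time: 15.22
tcp_pos: [0.5924, -0.0437, 0.0311]
tcp_rot: [-0.314, 0.838, -0.443, -0.048]
ft_force: [-1.8, -0.1, 0.3]
opening: 0.0001
t 15.325 pos [ 0.5924 -0.044   0.0311] F [-0.6286  0.0195 -0.7311] j [ 0.5975  0.8584 -0.4288  2.0742 -0.9613  0.4009  0.2561]
dp [-0.1  0.2  0. ] ang [0. 0. 0.]
axes x,y,z in world: [[0.602, -0.713, -0.358], [-0.773, -0.41, -0.484], [0.198, 0.568, -0.798]]
```

View pics/scene6c.png

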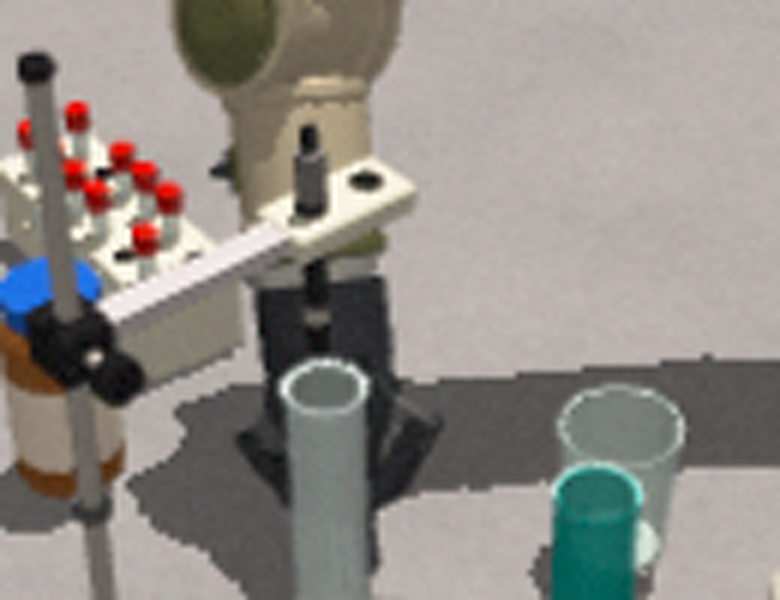

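View pics/top6c.png

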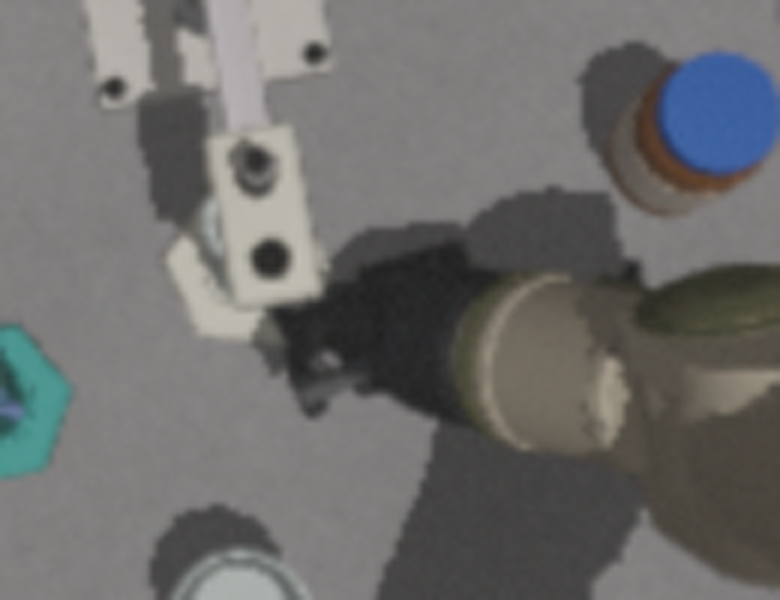

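```bash
python3 - <<'E'
from h import *
a=lambda u,v,x,y:(u+(x+.5)/6-.5,v+(y+.5)/6-.5)
print("mouth scene",atz("scene",a(210,150,325,386),.2))
for x,y in((198,225),(196,215),(205,250)): print("ring left",atz("top",a(250,170,x,y),.2))
pl=tri(a(210,150,367,181),a(250,170,271,258));hd=tri(a(210,150,308,128),a(250,170,258,160));print(pl,hd,"probe from plug",pl[:2]+np.array([.985,.172])*.034)
# head base on holder top, scene and top
print("head foot scene",atz("scene",a(210,150,311,208),pl[2]))
E
python3 - <<'E'
import sys
from h import *
p,d=env.read_camera("scene")
print(d[212:226:2,258:270:2].round(3))
E
```

```text
mouth scene [ 0.6135 -0.0268  0.2   ]
ring left [ 0.6136 -0.0011  0.2   ]
ring left [ 0.6182 -0.0001  0.2   ]
ring left [ 0.6021 -0.0044  0.2   ]
[ 0.5845 -0.0314  0.315 ] [ 0.6181 -0.0254  0.3607] probe from plug [ 0.618  -0.0256]
head foot scene [ 0.6181 -0.0247  0.315 ]
[[1.209 1.216 1.222 1.218 1.22  1.218]
 [1.206 1.222 1.223 1.221 1.224 1.22 ]
 [1.194 1.222 1.227 1.227 1.231 1.219]
 [1.192 1.188 1.185 1.235 1.185 1.189]
 [1.202 1.193 1.19  1.187 1.189 1.197]
 [1.209 1.195 1.197 1.194 1.198 1.204]
 [1.218 1.204 1.204 1.202 1.206 1.201]]
```

The mouth is at about (0.6155,-0.0255) and the probe axis at about (0.618,-0.0255). That is 2–3 mm off, with 12 mm of room all round. Next I retreat and go over the plug, checking that route in the model first.

```bash
cat > go2.py <<'E'
from pl import *
from h import env,plan
np.set_printoptions(precision=3,suppress=True)
R=Rt(71.1,37.1);RV=Rtool(10,0)
seq=[(np.array([.512,-.112,.031]),R),(np.array([.500,-.130,.40]),R),(np.array([.5845,-.0315,.40]),RV),(np.array([.5845,-.0315,.325]),RV),(np.array([.5845,-.0315,.231]),RV)]
if __name__=="__main__":
    k=int(sys.argv[1]);j=np.array(env.read_state()['joints'])
    for P,Q in seq[k:]:
        j,m=move(j,P,Q);print("pred",j,m)
    plan(*seq[k])
E
python3 go2.py 0
```

```text
pred [ 0.763  0.842 -0.414  2.161 -0.906  0.432  0.367] 0.09327812882813913
pred [ 0.693  0.274 -0.219  1.89  -0.636  1.177 -0.183] 0.15439968967440565
pred [ 0.057  0.283 -0.133  1.702  0.04   1.159 -1.483] 0.4431582918609078
pred [ 0.056  0.34  -0.134  1.81   0.053  0.995 -1.495] 0.6415009482365729
pred [ 0.049  0.435 -0.129  1.921  0.076  0.79  -1.518] 0.6390334631904284
t 15.375 pos [ 0.592 -0.044  0.031] F [-0.343  0.124 -0.648] j [ 0.598  0.858 -0.429  2.074 -0.961  0.401  0.256]
dp [  0.1  90.1 -54.5] ang [-0.1 -0.2 -0. ]
axes x,y,z in world: [[0.602, -0.713, -0.358], [-0.773, -0.41, -0.484], [0.198, 0.568, -0.798]]
```

```bash
python3 -m crank '{"claw":[1,1,1,1,1,1,1,1,1,1,1,1,1,1,1,1,1],"dp":[[0,4,-2],[0,12,-7],[0,30,-18],[0,50,-30],[0,72,-44],[0,90,-54],[-12,74,-85],[-25,58,-116],[-38,42,-146],[-51,25,-177],[-63,9,-208],[-76,-7,-239],[-89,-23,-270],[-101,-40,-300],[-114,-56,-331],[-126,-72,-362],[-126,-72,-362]],"angular":[[0,0,0],[0,0,0],[0,0,0],[0,0,0],[0,0,0],[0,0,0],[0,0,0],[0,0,0],[0,0,0],[0,0,0],[0,0,0],[0,0,0],[0,0,0],[0,0,0],[0,0,0],[0,0,0],[0,0,0]]}'; python3 go2.py 2;  python3 - <<'E'
from h import *
for n in("scene","top"):
    p,d=env.read_camera(n)
    cv2.imwrite(f"pics/{n}7.png",p[:,:,::-1])
    (u,v)=(210,150) if n=="scene" else (250,170)
    cv2.imwrite(f"pics/{n}7c.png",cv2.resize(p[v:v+100,u:u+130,::-1],None,fx=6,fy=6,interpolation=cv2.INTER_CUBIC))
E
```

```text
time: 17.5
tcp_pos: [0.5003, -0.1314, 0.4023]
tcp_rot: [-0.314, 0.838, -0.443, -0.045]
ft_force: [0.4, -0.9, -0.9]
opening: -0.0003
pred [ 0.055  0.283 -0.13   1.702  0.04   1.159 -1.482] 0.4419685833342135
pred [ 0.054  0.339 -0.131  1.81   0.052  0.995 -1.494] 0.6413823794978106
pred [ 0.048  0.435 -0.127  1.921  0.075  0.79  -1.517] 0.6389277466310499
t 17.5 pos [ 0.5   -0.131  0.402] F [ 0.408 -0.942 -0.923] j [ 0.69   0.269 -0.212  1.889 -0.637  1.176 -0.182]
dp [ -19.9 -104.9   75.4] ang [-24.8  27.8  23.4]
axes x,y,z in world: [[0.603, -0.715, -0.354], [-0.772, -0.41, -0.486], [0.202, 0.566, -0.799]]
```

View pics/scene7c.png

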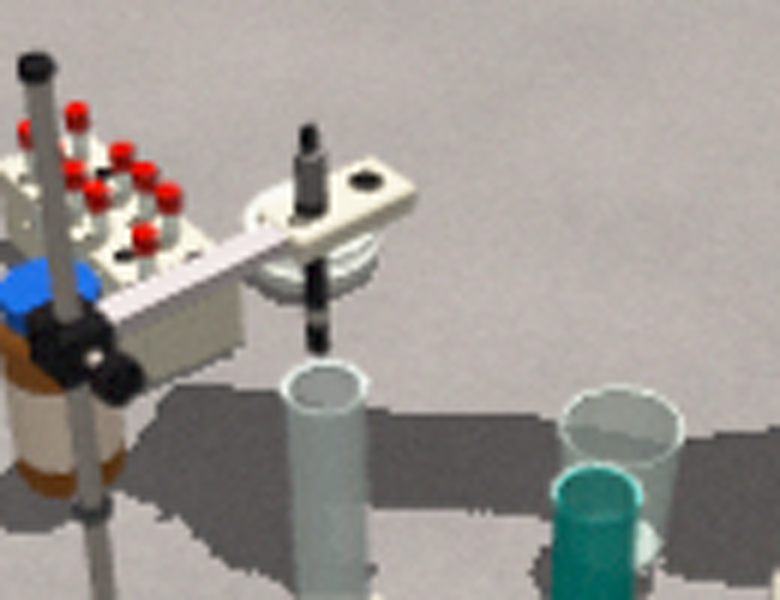

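View pics/top7c.png

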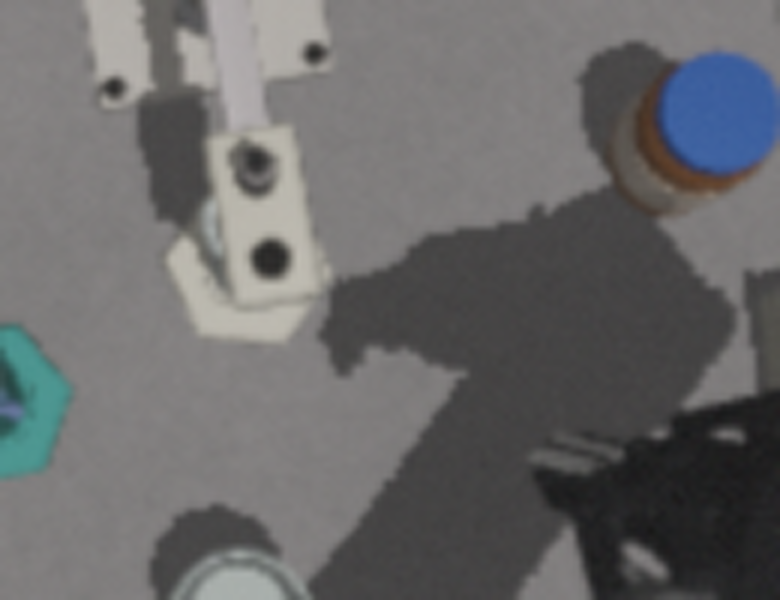

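The cylinder stands upright with its mouth (scene crop 325,386) within about 4 mm of the probe's axis line. Going over the plug.

```bash
python3 -m crank '{"claw":[1,1,1,1,1,1,1,1,1,1,1,1],"dp":[[-2,-10,8],[-4,-21,15],[-6,-31,23],[-8,-42,30],[-10,-52,38],[-12,-63,45],[-14,-73,53],[-16,-84,60],[-18,-94,68],[-20,-105,75],[-20,-105,75],[-20,-105,75]],"angular":[[-2.5,2.8,2.3],[-5,5.6,4.7],[-7.4,8.3,7],[-9.9,11.1,9.4],[-12.4,13.9,11.7],[-14.9,16.7,14],[-17.4,19.5,16.4],[-19.8,22.2,18.7],[-22.3,25,21.1],[-24.8,27.8,23.4],[-24.8,27.8,23.4],[-24.8,27.8,23.4]]}'; python3 go2.py 3
```

```text
time: 19.1
tcp_pos: [0.5829, -0.0316, 0.3964]
tcp_rot: [0.001, 0.766, -0.642, -0.003]
ft_force: [0.4, -0.7, -0.6]
opening: 0.0001
pred [ 0.052  0.339 -0.128  1.811  0.051  0.995 -1.493] 0.6452594649486765
pred [ 0.046  0.435 -0.124  1.921  0.073  0.79  -1.515] 0.6387835866365505
t 19.1 pos [ 0.583 -0.032  0.396] F [ 0.448 -0.663 -0.587] j [ 0.054  0.286 -0.127  1.707  0.037  1.157 -1.479]
dp [ 0.3 -2.  71.4] ang [0.3 0.2 0.1]
axes x,y,z in world: [[0.175, -0.985, -0.003], [-0.985, -0.175, 0.006], [-0.006, 0.002, -1.0]]
```

Descend to 10 mm above the plug, then press gently to partway.

```bash
python3 -m crank '{"claw":[1,1,1,1,1,1,1,1,1,1,1,1],"dp":[[0,-2,12],[0,-2,25],[0,-2,38],[0,-2,52],[0,-2,64],[0,-2,72],[0,-2,76],[0,-2,80],[0,-2,84],[0,-2,88],[0,-2,92],[0,-2,92]],"angular":[[0,0,0],[0,0,0],[0,0,0],[0,0,0],[0,0,0],[0,0,0],[0,0,0],[0,0,0],[0,0,0],[0,0,0],[0,0,0],[0,0,0]]}'; python3 - <<'E'
from h import *
plan([.5845,-.0315,.235])
for n in("scene","top"):
    p,d=env.read_camera(n)
    (u,v)=(210,130) if n=="scene" else (250,170)
    cv2.imwrite(f"pics/{n}8c.png",cv2.resize(p[v:v+100,u:u+130,::-1],None,fx=6,fy=6,interpolation=cv2.INTER_CUBIC))
E
```

```text
time: 20.6
tcp_pos: [0.5844, -0.0311, 0.3041]
tcp_rot: [0.001, 0.766, -0.642, -0.003]
ft_force: [0.7, -0.5, 0.6]
opening: -0.0002
t 20.6 pos [ 0.5844 -0.0311  0.3041] F [ 0.7421 -0.5301  0.6397] j [ 0.0516  0.3605 -0.1291  1.8337  0.0529  0.9566 -1.4954]
dp [ 0.6 -0.4 69.1] ang [0. 0. 0.]
axes x,y,z in world: [[0.175, -0.985, -0.003], [-0.985, -0.175, 0.006], [-0.006, 0.002, -1.0]]
```

View pics/scene8c.png

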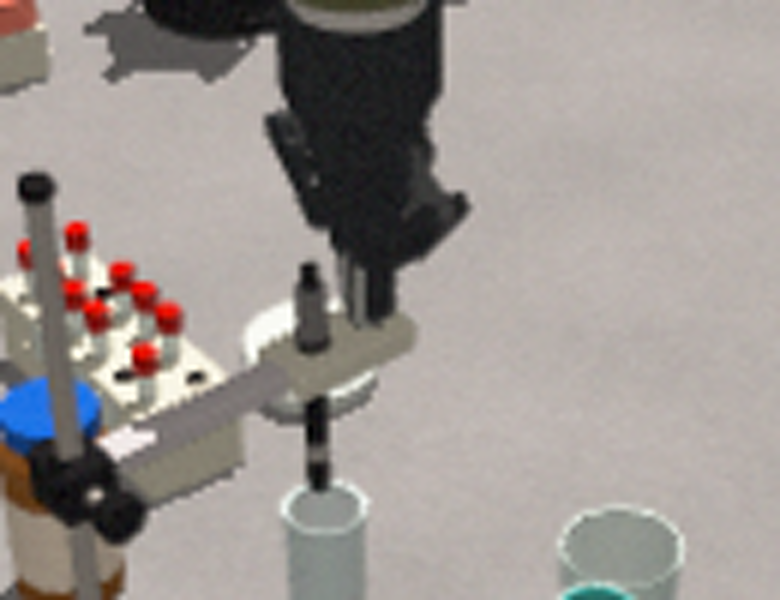

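The holder has dropped about 9 mm with the fingertips on the plug, and the tip is over the mouth (318,488 against 325,508). Continue pressing.

```bash
python3 -m crank '{"claw":[1,1,1,1,1,1,1,1],"dp":[[0,0,4],[0,0,8],[0,0,12],[0,0,16],[0,0,20],[0,0,24],[0,0,27],[0,0,27]],"angular":[[0,0,0],[0,0,0],[0,0,0],[0,0,0],[0,0,0],[0,0,0],[0,0,0],[0,0,0]]}'; python3 - <<'E'
from h import *
plan([.5845,-.0315,.235])
p,d=env.read_camera("scene");u,v=210,130
cv2.imwrite(f"pics/scene9c.png",cv2.resize(p[v:v+100,u:u+130,::-1],None,fx=6,fy=6,interpolation=cv2.INTER_CUBIC))
E
```

```text
time: 21.7
tcp_pos: [0.5837, -0.031, 0.2766]
tcp_rot: [0.002, 0.766, -0.642, -0.003]
ft_force: [-0.9, -0.7, -0.0]
opening: 0.0005
t 21.7 pos [ 0.5837 -0.031   0.2766] F [-0.8725 -0.6524 -0.0036] j [ 0.05    0.3871 -0.1283  1.8675  0.0588  0.8979 -1.5012]
dp [ 0.7 -0.9 41.6] ang [0. 0. 0.]
axes x,y,z in world: [[0.175, -0.985, -0.003], [-0.985, -0.175, 0.007], [-0.007, 0.002, -1.0]]
```

View pics/scene9c.png

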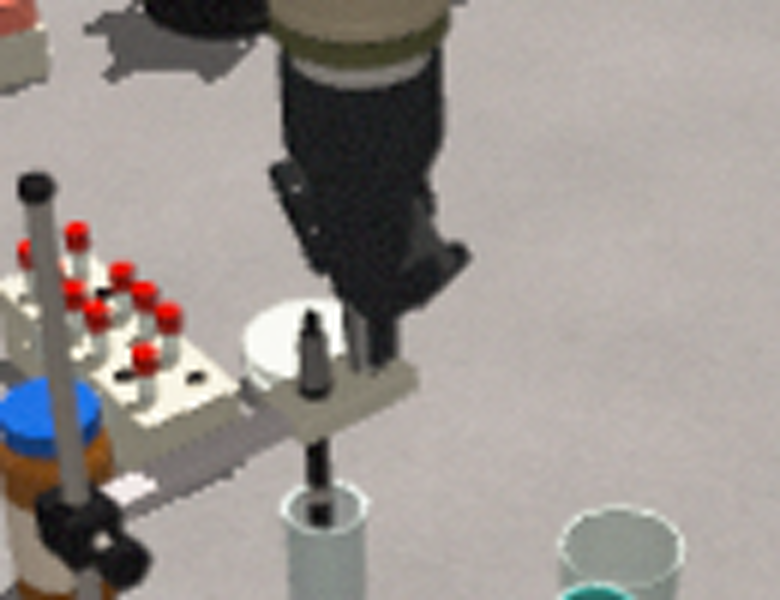

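The probe is entering the mouth cleanly at (320,520) and the cylinder hasn't moved. Continue to just before the stop.

```bash
python3 -m crank '{"claw":[1,1,1,1,1,1,1,1,1,1,1,1],"dp":[[0,-1,4],[0,-1,8],[0,-1,12],[0,-1,16],[0,-1,20],[0,-1,24],[0,-1,28],[0,-1,32],[0,-1,36],[0,-1,39],[0,-1,41],[0,-1,41]],"angular":[[0,0,0],[0,0,0],[0,0,0],[0,0,0],[0,0,0],[0,0,0],[0,0,0],[0,0,0],[0,0,0],[0,0,0],[0,0,0],[0,0,0]]}'
python3 -m crank '{"claw":[1,1,1],"dp":[[0,0,1],[0,0,2],[0,0,2]],"angular":[[0,0,0],[0,0,0],[0,0,0]]}'
```

```text
time: 23.25
tcp_pos: [0.5847, -0.0305, 0.2355]
tcp_rot: [0.001, 0.766, -0.642, -0.003]
ft_force: [0.7, 0.4, 0.1]
opening: 0.0
time: 23.62
tcp_pos: [0.585, -0.0304, 0.2336]
tcp_rot: [0.001, 0.766, -0.642, -0.003]
ft_force: [-0.1, 0.1, 1.6]
opening: -0.0001
```

```bash
python3 -m crank '{"claw":[1,1],"dp":[[0,0,1],[0,0,1]],"angular":[[0,0,0],[0,0,0]]}'; python3 -m crank '{"claw":[1,1],"dp":[[0,0,1],[0,0,1]],"angular":[[0,0,0],[0,0,0]]}'
```

```text
time: 23.88
tcp_pos: [0.585, -0.0304, 0.2325]
tcp_rot: [0.001, 0.766, -0.642, -0.003]
ft_force: [-0.6, 0.1, 3.1]
opening: -0.0002
time: 24.12
tcp_pos: [0.585, -0.0304, 0.2314]
tcp_rot: [0.001, 0.766, -0.642, -0.003]
ft_force: [-0.1, -0.7, 2.3]
opening: 0.0003
```

```bash
for i in 1; do python3 -m crank '{"claw":[1,1],"dp":[[0,0,1],[0,0,1]],"angular":[[0,0,0],[0,0,0]]}'; python3 -m crank '{"claw":[1,1],"dp":[[0,0,1],[0,0,1]],"angular":[[0,0,0],[0,0,0]]}'; done
```

```text
time: 24.38
tcp_pos: [0.585, -0.0303, 0.2311]
tcp_rot: [0.001, 0.766, -0.642, -0.003]
ft_force: [-4.0, -0.5, 9.5]
opening: -0.0003
time: 24.62
tcp_pos: [0.585, -0.0304, 0.231]
tcp_rot: [0.001, 0.766, -0.642, -0.003]
ft_force: [-3.9, -1.1, 12.7]
opening: -0.0002
```

The force rises steeply at z = 0.231, the expected height of the stop. One last nudge, then lift clear and back away.

```bash
python3 -m crank '{"claw":[1,1],"dp":[[0,0,1.5],[0,0,1.5]],"angular":[[0,0,0],[0,0,0]]}'; python3 -m crank '{"claw":[1,1,1,1,1,1,1,1,1,1,1,1],"dp":[[0,0,-3],[0,0,-10],[0,0,-25],[0,0,-45],[0,0,-70],[0,0,-100],[0,0,-130],[20,20,-155],[45,50,-170],[70,80,-180],[90,100,-180],[90,100,-180]],"angular":[[0,0,0],[0,0,0],[0,0,0],[0,0,0],[0,0,0],[0,0,0],[0,0,0],[0,0,0],[0,0,0],[0,0,0],[0,0,0],[0,0,0]]}'; python3 - <<'E'
from h import *
for n in("scene","top"):
    p,d=env.read_camera(n)
    cv2.imwrite(f"pics/{n}10.png",p[:,:,::-1])
    (u,v)=(200,150) if n=="scene" else (210,170)
    cv2.imwrite(f"pics/{n}10c.png",cv2.resize(p[v:v+100,u:u+130,::-1],None,fx=6,fy=6,interpolation=cv2.INTER_CUBIC))
E
```

```text
time: 24.88
tcp_pos: [0.585, -0.0304, 0.231]
tcp_rot: [0.001, 0.766, -0.642, -0.002]
ft_force: [-5.7, -1.1, 17.3]
opening: -0.0001
time: 26.38
tcp_pos: [0.5019, -0.1388, 0.4123]
tcp_rot: [0.001, 0.765, -0.644, -0.002]
ft_force: [0.9, 0.9, -0.2]
opening: -0.0
```

View pics/scene10c.png

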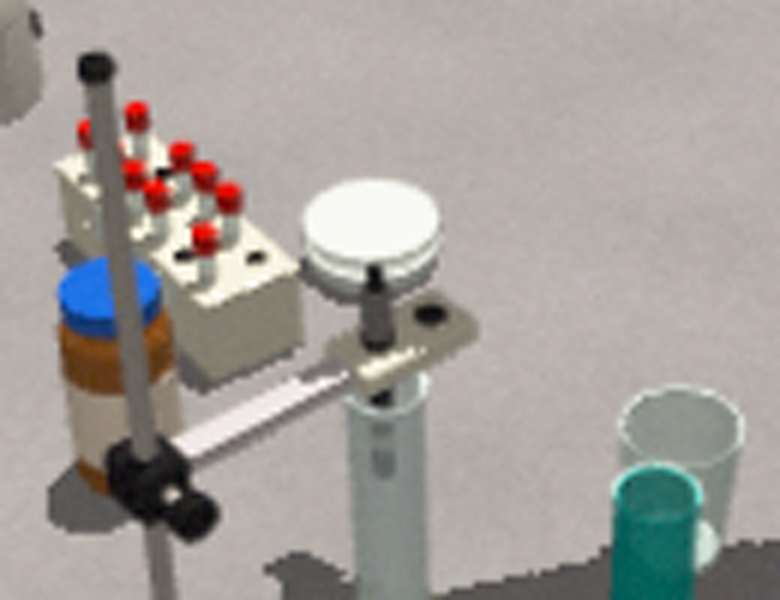

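View pics/top10.png

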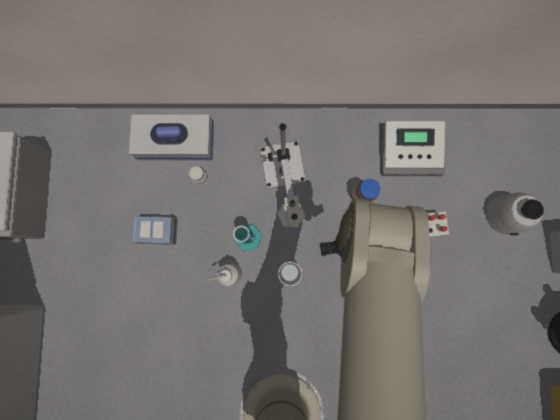

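The probe shows inside the clear tube at crop (382,395–475). The cylinder is upright, and the visible bystanders are in place; the arm hides the dishes and part of the rack from the top camera. Last numeric check, then hand in.

```bash
python3 - <<'E'
from h import *
a=lambda x,y:(200+(x+.5)/6-.5,150+(y+.5)/6-.5)
print("plug expected px",proj("scene",np.array([.5845,-.0315,.231])),"seen",a(431,314))
s=env.read_state();print(s['time'],s['ft_force'],np.abs(s['qd']).max())
p0=cv2.imread("pics/scene0.png").astype(int);p1=cv2.imread("pics/scene10.png").astype(int)
for n,b in dict(rack=(215,165,250,205),dish=(250,178,276,190),turq=(295,225,322,288),beaker=(303,215,325,230),wash=(335,235,362,280),brown=(208,205,222,232),jar=(268,325,290,350),tip=(335,318,390,372)).items():
    x0,y0,x1,y1=b;print(n,np.abs(p0-p1)[y0:y1,x0:x1].mean().round(1),end=" ")
print(env.hand_in())
E
```

```text
plug expected px [270.9996 202.2544] seen (271.4166666666667, 201.91666666666666)
26.475 [ 0.0025  0.342  -0.3473] 0.014182464422733503
rack 27.5 dish 65.5 turq 12.6 beaker 6.9 wash 18.3 brown 17.4 jar 1.5 tip 1.6 the job is handed in; nothing more can be done
None
```

The probe now stands inside its storage cylinder, and I handed the job in at about 26.5 s of the 61 s allowed. The hand-in gives no verdict.

- **Cylinder:** I pushed the clear cylinder with the white foot about 250 mm along the bench. The fingers stayed shut and touched the tube from outside at about 36 mm height. It stayed upright in every picture. The mouth ended 2–4 mm from the probe's axis by my two camera estimates, with about 12 mm of room all round. The first approach ran into joint limits, so I re-planned the tool angle before touching the cylinder.
- **Holder:** I pressed it down on the black plug with shut fingers until it stopped. The tool came to rest at z = 0.231 m, the expected height of the lower stop. The vertical force rose to about 17 N there. Then I lifted off and moved clear.
- **Last checks:** The probe is visible inside the tube. The plug is within 0.5 px of where it should be at the lower stop. The force on the robot is about zero.
- **Weak check:** A picture comparison showed clear differences around the rack and the culture dishes, and smaller ones around the wash bottle, brown bottle and turquoise look-alike. I put these down to shadows and to the holder no longer being in front of the dishes, but did not test that. In the last top picture the arm hid the dishes and part of the rack. No bystander looked moved in the pictures, and no unexpected contact force showed after any move.

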